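Mark a spice jar's weight on a spring scale with its thumbwheel

ROBOT

A 6-joint arm with a two-finger parallel gripper is mounted at the origin on a cart in front of the work surface, level with it; the furniture and walls round the work are solid. World frame = base frame: x ahead of the robot, y to its left, z up, the work surface at z = 0. Lengths are in m, angles in rad, forces in N, time in s.
With the tool pointing down it reaches from about 0.3 to 0.875 m from the base axis. Payload 4.2 kg.
Tool frame: the origin (TCP) lies at the very end of the fingers, on their centre line; the grasp point (between the pads) lies robot.pinch_z behind it (robot.pinch_z is the distance from the TCP to the grasp point, in m); z points along the fingers, y is the line along which they close (so a half turn about z gives the same grasp; the last joint's range is limited). The gripper opens to 85 mm and grips with 20 to 120 N. Pads are 22 mm wide; open, the fingers measure 114 mm over their backs; the gripper's body (76 mm by 85 mm) begins 54 mm behind the grasp point. The pads swing forward as they close: fully open they stand 13 mm farther back than shut.
Start: joints at [1.237, 0.32, 1.565, -0, 1.257, -0.02], TCP at [0.177, 0.547, 0.2] pointing down, gripper open.
Joint ranges: [-3.11, 3.11], [-0.84, 2.01], [0.21, 2.61], [-1.34, 4.49], [0.05, 2.63], [-2.56, 2.56]. Speed limits (rad/s): [2.57, 2.57, 3.14, 3.14, 3.14, 3.14].

INTERFACE

Orientations are given as a unit quaternion [x, y, z, w].
In Python, from rig import robot, viewer gives the robot as it stands.
- The arm moves only by the tool step_arm, never from a script. Its argument "increments" is a list of rows, each an object with "travel": the shift along the tool's x, y, z in mm, a list of three; "rotation": the turn, a rotation vector about the tool's x, y, z in rad, a list of three; "fingers": the opening, from 0 (shut) to 1 (fully open). A call has 1 to 5 rows; each row shifts and turns the commanded pose from where the row before left it, along the tool's axes as they then stand; what a row does not reach is not made up. A row lasts 1/8 s, in which the tool goes at most 62.5 mm and 10.7 degrees, less where a joint would pass 70% of its speed; a pose out of reach is approached as far as the arm can. A call with a gripper value outside its range is refused whole. The fingers move at their own pace and stop on an object; "newtons" is the grip in N (left out, the last holds). Time passes only in rows, so rows that do not move let the fingers close. It gives the time, the measured TCP pose, the force, the opening and the grip force at its end, in the units of the state.
- robot.get_obs(): the state, without advancing time (a new reading comes with each control period).
- viewer.camera(name): name is "side" or "top" or "wrist"; returns the picture (480x640x3 uint8, blue, green, red); there is no depth.
- viewer.calibration(name): a dict with "camera_matrix" (3x3 intrinsics, pixels), "k1" (the pictures are not rectified: a ray, as slopes to the right and down, at radius r is drawn at 1 + k1 r^2 times it, then the intrinsics apply), "extrinsics" (4x4, takes a point from camera to world coordinates); the wrist camera has in their place "hand_eye" (4x4, takes a point from camera to tool coordinates, whose origin is the TCP and whose axes are the flange's). Camera axes: x right, y down, z forward; pixel columns grow to the right and rows downward; lengths in m; the calibration is good to about 2 mm. A picture is of the moment at which its call begins: read the wrist's pose just before it. calibration takes no time and is no camera call.
- robot.job_done(): hands the job in; it is judged then, once.
The state is a dict: "t": time; "joint_pos": joint angles; "dq": joint speeds; "tau": joint torques, N m; "tcp_pos": TCP position; "tool_rot": TCP orientation; "force": force on the tool from outside, world axes, zero at the start; "wrist_torque": the same for the moment, N m; "width": opening from 0.0 (shut) to 1.0 (fully open); "grasp_force": force on a finger pad.
Only numpy, scipy, OpenCV 4.12 (cv2) and the standard library are available. Lean on these libraries where they do the work, as an engineer would, in place of code of your own. Each camera call takes 0.05 s, during which the arm holds its last target. There are 200 camera calls.

TASK

I want to see how much I take out of the red spice jar: stand it gently upright on the platform of the blue spring scale and let go of it. Then gently roll the little orange thumbwheel in the scale's sloping front until the green marker points right at the red needle, with the jar still on the scale. Leave everything else where it is.

Things in the scene. Friction and masses are not known exactly. Their poses are not given: they have to be found in the camera images.
- jar_red: the jar to weigh: glass spice jar with red contents, standing on its black lid (15 mm high); round, 44 mm across, 87 mm tall, 0.14 to 0.28 kg; origin at the centre of its underside, z up
- scale: blue spring scale standing fixed on the worktop, 150 deep (x), 130 wide (y), 125 mm tall to the platform's top; origin at the centre of its underside, x from its front panel to its back, y to the left as one faces the panel. The panel slopes up at 32 degrees to the horizontal, wheel on its right, gauge on its left. The housing behind it is 85 mm high
- platform: steel weighing platform, plate 129 (x) x 130 (y) x 5 mm on a spring, sinks 2 mm per N (12 mm at most). It overhangs the wheel: its front edge is 8 mm in front of the wheel's top, its underside 65 mm above it, so no finger pointing straight down reaches the wheel; lean the tool back towards the robot about as the panel (22 to 45 degrees). Origin: centre of its underside
- platform_top (a point): centre of the platform's upper face, where the jar shall stand; axes as the scale's; sinks with the platform
- tare_wheel: orange ribbed thumbwheel, 40 mm across, 9 mm thick, axle along the scale's y, origin on the axle. 5 mm of its rim stand above two white cheeks (15 mm apart): too little to pinch. It takes 2 N along the rim to turn and stays where left. Rolling the rim up the slope moves the green marker right, down the slope left: 8 mm per rad (0.4 mm per mm of rim). Turns 3.2 rad up and 0.8 down from its middle
- wheel_top (a point): outermost point of the wheel's rim, where a fingertip meets it; z points out of the panel, x up the slope, y along the axle to the left. It does not turn with the wheel, but sinks with it: the wheel gives way into the panel by up to 3 mm on a spring (1 N to start, then 2.5 N per mm). Pressed with less than about 3 N, a finger may slip on it
- needle_tip (a point): upper tip of the red needle of the gauge, under a flat window left of the wheel; axes as wheel_top's. The needle slides along y: to the right (-y) under load, 7 mm per N on the platform
- marker_tip (a point): lower tip of the green marker, a flag 5 mm wide and 15 mm long that points down at the needle from the gauge's upper edge; axes as wheel_top's. It slides along y with the wheel and sinks with it when the wheel is pressed
- jar_green: glass spice jar with pale green contents on a black lid, 44 mm across, 87 mm tall; bystander; origin at the centre of its underside
- jar_white: glass spice jar with white contents on a black lid, 44 mm across, 87 mm tall; bystander; origin at the centre of its underside
- lemon: yellow lemon, 75 x 58 x 59 mm; bystander lying to the left of the jars; origin at its underside
- opener: bottle opener with a black grip lying flat, 174 x 41 x 20 mm, in front of the scale; bystander; origin at its underside
Mind the look-alikes: they are no part of the job. Leave any purple look-alike of the jar_red alone.

How it is judged:
On the way, in this order (a step that is already met when the one before it is completed fails the run):
1. the red jar stands upright on the platform, let go, the marker not yet set (contact force between jar_red and platform above 0.5 N and angle between jar_red's own z axis and vertical below 0.15 rad and contact force between jar_red and the arm below 0.1 N and contact force between jar_red and the fingers below 0.1 N), for 0.3 s.
2. the marker has been rolled to the needle with the jar on the platform (contact force between jar_red and platform above 0.5 N and angle between jar_red's own z axis and vertical below 0.15 rad and y of marker_tip in the frame of needle_tip between -0.0025 and 0.0025 m), for 0.2 s.
At the end, for the whole second after the job is handed in: The red jar stands upright (within 0.15 rad), at rest and released on the platform, and the middle of the 5 mm wide green marker is within 2.5 mm of the needle, along the gauge (all of step 2 and contact force between jar_red and the arm below 0.1 N and contact force between jar_red and the fingers below 0.1 N and linear speed of jar_red below 0.02 m/s); the robot touches nothing.
It fails at once if the wheel is pressed with more than 20 N (contact force between anything else and tare_wheel above 20 N).
It fails at once if the jar is dropped or pressed onto the platform with more than 20 N (contact force between jar_red and platform above 20 N).
It fails at once if another thing is displaced by more than 25 mm (distance of any of jar_green, jar_white, lemon, opener from where it was at the start of the episode above 0.025 m).
It also fails if it takes over 51 s, if anything falls off the work surface, if the arm or the gripper's body presses on something with over 40 N, if the wrist force passes 120 N, or if a joint passes its speed limit or range.

## Working session

There is one attempt and no reset: what is moved stays moved. The work goes in short steps, Python scripts to look and compute and a tool call to move; the robot and the scene stay as the last step left them, time stands still between calls to the robot, and variables do not carry over. Pictures are saved under pics/ and viewed, at most 10 in all, crops included, and the job is handed in when it is done.

Besides the shell and the picture viewer there is one more tool, called after "Call:" by a JSON object that holds its "method" and its "body", one argument or row to a line. step_arm: Moves the arm, as the interface text tells. Its arguments: {"type":"object","properties":{"increments":{"type":"array"},"newtons":{"type":"number"}},"required":["increments"]}

```bash
mkdir -p pics
cat > h.py <<'E'
import numpy as np, cv2
from rig import robot, viewer
from scipy.spatial.transform import Rotation as R
def ext(name,obs=None):
    c=viewer.calibration(name)
    if name=="wrist":
        T=np.eye(4);T[:3,:3]=R.from_quat(obs["tool_rot"]).as_matrix();T[:3,3]=obs["tcp_pos"]
        return c,T@np.array(c["hand_eye"])
    return c,np.array(c["extrinsics"])
def ray(name,px,obs=None):
    c,T=ext(name,obs);K=np.array(c["camera_matrix"])
    u=cv2.undistortPoints(np.array([[px]],float),K,np.array([c["k1"],0,0,0.]))[0,0]
    d=T[:3,:3]@np.array([u[0],u[1],1.]);return T[:3,3],d/np.linalg.norm(d)
def plane(name,px,z,obs=None):
    o,d=ray(name,px,obs);return o+d*(z-o[2])/d[2]
def tri(r1,r2):
    (a,u),(b,v)=r1,r2
    s=np.linalg.lstsq(np.array([u,-v]).T,b-a,rcond=None)[0]
    p,q=a+u*s[0],b+v*s[1];return (p+q)/2,np.linalg.norm(p-q)
def proj(name,p,obs=None):
    c,T=ext(name,obs);K=np.array(c["camera_matrix"]);q=np.linalg.inv(T)@np.append(p,1)
    return cv2.projectPoints(q[None,:3],np.zeros(3),np.zeros(3),K,np.array([c["k1"],0,0,0.]))[0][0,0]
E
python3 - <<'E'
from h import *
o=robot.get_obs();print(o,robot.pinch_z)
for n in("side","top","wrist"):
    cv2.imwrite(f"pics/{n}0.png",viewer.camera(n));print(n,viewer.calibration(n))
E
```

```text
{'t': 0.0, 'joint_pos': array([ 1.23699123e+00,  3.20331356e-01,  1.56567232e+00, -1.19094860e-05,
        1.25741458e+00, -1.99826016e-02]), 'dq': array([ 0.000323  , -0.00138963,  0.00063371,  0.00016081, -0.00159163,
        0.00057241]), 'tau': array([-7.63395637e-04, -4.15532720e+01, -2.34161353e+01, -1.88344707e-04,
        8.30523582e-03,  1.24731056e-05]), 'tcp_pos': array([0.17731948, 0.54641583, 0.19956226]), 'tool_rot': array([ 1.56266267e-01,  9.87714544e-01, -8.99552557e-04, -1.55053287e-04]), 'force': array([ 0.53379208, -0.40347016,  0.52105903]), 'wrist_torque': array([ 0.02485588, -0.01288037, -0.02425872]), 'grasp_force': 0.0, 'width': 0.9980184084815863} 0.0187
side {'camera_matrix': array([[481.87681332,   0.        , 329.46981861],
       [  0.        , 481.87681332, 236.0873979 ],
       [  0.        ,   0.        ,   1.        ]]), 'k1': -0.11141129099335416, 'extrinsics': array([[ 0.89866766, -0.25752534,  0.35507342,  0.25384358],
       [-0.43836713, -0.55533374,  0.70670977, -0.32561381],
       [ 0.01518858, -0.79074973, -0.61195112,  0.60848024],
       [
[... 476 characters left out ...]
8175e-02, -9.94693638e-01,
         1.29738587e+00],
       [ 0.00000000e+00,  0.00000000e+00,  0.00000000e+00,
         1.00000000e+00]])}
wrist {'camera_matrix': array([[349.81088324,   0.        , 315.00804567],
       [  0.        , 349.81088324, 236.33705353],
       [  0.        ,   0.        ,   1.        ]]), 'k1': 0.008061146523574533, 'hand_eye': array([[-3.75046884e-04, -9.64845951e-01, -2.62815812e-01,
         6.60332574e-02],
       [ 9.99999914e-01, -3.15875197e-04, -2.67396193e-04,
         4.93416304e-04],
       [ 1.74979138e-04, -2.62815890e-01,  9.64845986e-01,
        -1.73545350e-01],
       [ 0.00000000e+00,  0.00000000e+00,  0.00000000e+00,
         1.00000000e+00]])}
```

View pics/side0.png

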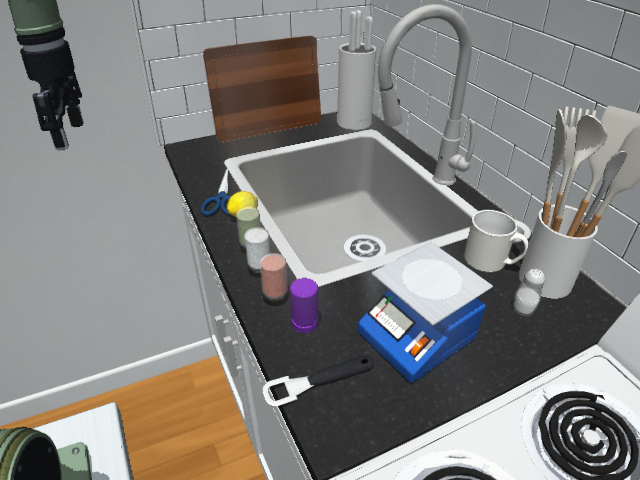

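View pics/top0.png

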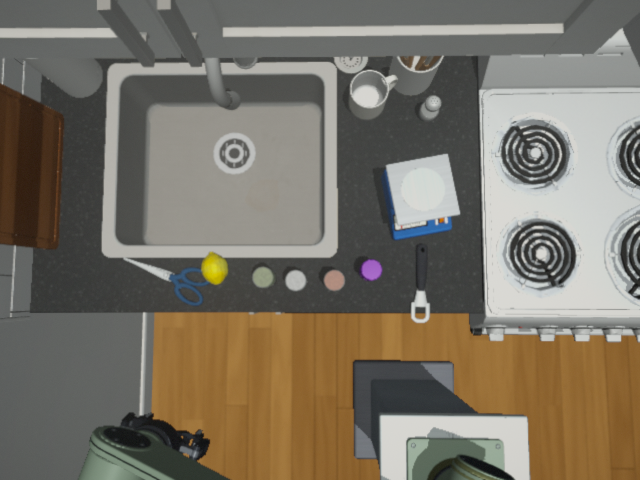

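The side view shows the red jar at about (273,277) with purple at (304,305) and white at (258,250). The scale is at about (425,310), its wheel at (418,346) and the gauge at (392,320). The top view has the red jar at (334,280), the platform at (422,189) and the opener at (421,285).

Run:
```python
from h import *
S=cv2.imread("pics/side0.png");T=cv2.imread("pics/top0.png")
def blob(im,lo,hi,box,nm):
    x0,y0,x1,y1=box
    m=cv2.inRange(cv2.cvtColor(im[y0:y1,x0:x1],cv2.COLOR_BGR2HSV),lo,hi)
    n,l,s,c=cv2.connectedComponentsWithStats(m);k=1+np.argmax(s[1:,4])
    b=s[k,:4]+[x0,y0,0,0];print(nm,b,s[k,4],c[k]+[x0,y0]);return (l==k),b,c[k]+[x0,y0]
_,bs,cs=blob(S,(0,50,60),(15,255,255),(240,240,300,310),"red side")
_,bt,ct=blob(T,(0,50,60),(15,255,255),(310,255,360,300),"red top")
for z in (0,0.087): print("top@",z,plane("top",ct,z)[:2])
# top ellipse centre in side: semi-minor from view elevation
w=bs[2]; pt=(bs[0]+w/2,bs[1]+w/2*0.62)
print("tri jar top",tri(ray("side",pt),ray("top",ct)))
# wheel orange in side
blob(S,(3,150,120),(18,255,255),(380,310,450,370),"wheel side")
blob(T,(3,150,120),(18,255,255),(380,200,470,240),"wheel top")
# platform corners
for nm,im,box in(("side",S,(365,235,500,325)),("top",T,(380,150,465,232))):
    x0,y0,x1,y1=box;h=cv2.cvtColor(im[y0:y1,x0:x1],cv2.COLOR_BGR2HSV)
    m=cv2.inRange(h,(0,0,150),(180,60,255));m=cv2.morphologyEx(m,cv2.MORPH_OPEN,np.ones((3,3)))
    cs_,_=cv2.findContours(m,0,2);c=max(cs_,key=cv2.contourArea)
    hull=cv2.convexHull(c);q=cv2.approxPolyDP(hull,6,True)[:,0]+[x0,y0];print(nm,cv2.contourArea(c),q.tolist())
    if nm=="top":
        for p in q: print(plane("top",p,.125))
a=cv2.resize(S[230:400,250:500],None,fx=3,fy=3,interpolation=2)
cv2.imwrite("pics/c1.png",a)
```

```text
red side [261 255  26  42] 910 [273.44945055 275.65054945]
red top [324 270  20  21] 302 [333.78476821 279.8410596 ]
top@ 0 [0.44376651 0.25962374]
top@ 0.087 [0.44182785 0.26076757]
tri jar top (array([0.44346845, 0.26021284, 0.07793373]), np.float64(0.003005157016674257))
wheel side [411 337  18  19] 134 [418.85074627 345.63432836]
wheel top [439 218   5   4] 15 [440.8        219.66666667]
side 6464.5 [[491, 287], [431, 323], [365, 271], [365, 235], [467, 235]]
top 3959.5 [[447, 154], [459, 213], [396, 229], [387, 165]]
[0.70019204 0.02762308 0.125     ]
[0.57745385 0.00583251 0.125     ]
[0.54472087 0.13414389 0.125     ]
[0.67770123 0.15104938 0.125     ]
```

View pics/c1.png

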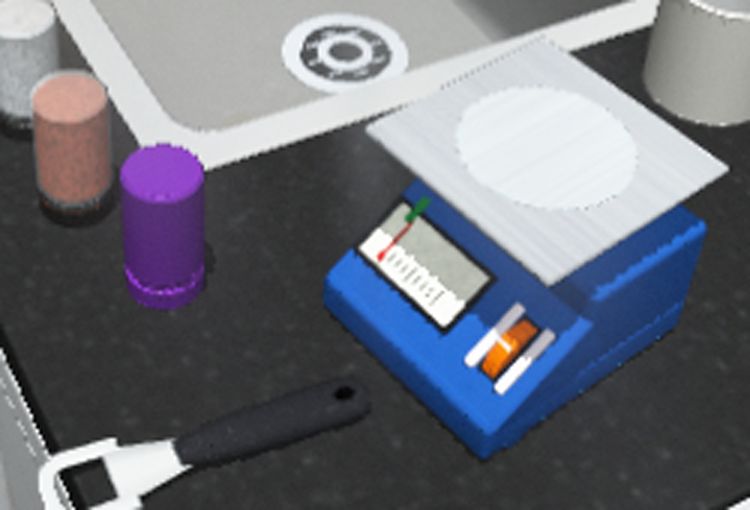

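In the crop the needle tip is at (408,222), the marker at (417,212) and the wheel at (508,347), all crop pixels. The jar comes out at about (0.443, 0.260) with its top near 0.08. The platform centre is at about (0.627, 0.079) with a yaw of about 10°. I move above the jar and turn the tool so the fingers close across the row.

Call:
{"method": "step_arm", "body": {
  "increments": [
    {"travel":[-42.6,-23.8,0],"rotation":[0,0,0],"fingers":1},
    {"travel":[-42.6,-23.8,0],"rotation":[0,0,0],"fingers":1},
    {"travel":[-42.6,-23.8,0],"rotation":[0,0,0],"fingers":1},
    {"travel":[-42.6,-23.8,0],"rotation":[0,0,0],"fingers":1},
    {"travel":[-42.6,-23.8,0],"rotation":[0,0,0],"fingers":1}
  ],
  "newtons": 40
}}

```text
t: 0.78
tcp_pos: [0.3441, 0.3666, 0.2002]
tool_rot: [0.156, 0.988, -0.0, -0.0]
force: [0.1, 0.1, 0.7]
width: 0.998
grasp_force: 0.0
```

Call:
{"method": "step_arm", "body": {
  "increments": [
    {"travel":[-42.6,-23.8,0],"rotation":[0,0,0],"fingers":1},
    {"travel":[-42.6,-23.8,0],"rotation":[0,0,0],"fingers":1},
    {"travel":[-42.6,-23.8,0],"rotation":[0,0,0],"fingers":1},
    {"travel":[0,0,0],"rotation":[0,0,0.157],"fingers":1},
    {"travel":[0,0,0],"rotation":[0,0,0.157],"fingers":1}
  ]
}}

```text
t: 1.4
tcp_pos: [0.4432, 0.2598, 0.2001]
tool_rot: [0.312, 0.95, -0.0, -0.0]
force: [-0.9, -0.0, 0.4]
width: 0.999
grasp_force: 0.0
```

Call:
{"method": "step_arm", "body": {
  "increments": [
    {"travel":[0,0,0],"rotation":[0,0,0.157],"fingers":1},
    {"travel":[0,0,0],"rotation":[0,0,0.157],"fingers":1},
    {"travel":[0,0,0],"rotation":[0,0,0.157],"fingers":1},
    {"travel":[0,0,0],"rotation":[0,0,0.157],"fingers":1},
    {"travel":[0,0,0],"rotation":[0,0,0.157],"fingers":1}
  ]
}}

```text
t: 2.02
tcp_pos: [0.4427, 0.2605, 0.2001]
tool_rot: [0.651, 0.759, -0.0, -0.0]
force: [-0.3, 0.5, -0.8]
width: 1.005
grasp_force: 0.0
```

Call:
{"method": "step_arm", "body": {
  "increments": [
    {"travel":[0,0,0],"rotation":[0,0,0.157],"fingers":1},
    {"travel":[0,0,0],"rotation":[0,0,0],"fingers":1}
  ]
}}

```text
t: 2.28
tcp_pos: [0.4427, 0.2605, 0.2001]
tool_rot: [0.706, 0.708, -0.0, -0.0]
force: [0.4, -0.3, 0.2]
width: 0.998
grasp_force: 0.0
```

Run:
```python
from h import *
o=robot.get_obs();im=viewer.camera("wrist");cv2.imwrite("pics/w1.png",im)
m=cv2.inRange(cv2.cvtColor(im,cv2.COLOR_BGR2HSV),(0,50,60),(15,255,255))
n,l,s,c=cv2.connectedComponentsWithStats(m)
for k in np.argsort(-s[1:,4])[:3]+1:
    print(s[k],c[k])
for z in(.08,.087):print("exp",proj("wrist",[.443,.26,z],o))
S=[(432.7,324.3),(372,272.3),(431.7,242.7),(492.7,286.7)];T=[(459,213),(394,226),(387,165),(447,154)]
for a,b in zip(S,T):print(tri(ray("side",a),ray("top",b)))
```

```text
[    0     0   257   410 50614] [145.25089896 131.88060616]
[ 290  190   48   55 2094] [313.41595033 217.60840497]
[ 103  425   33   55 1124] [117.76957295 453.81316726]
exp [314.88046963 222.01175047]
exp [314.86927709 223.87523842]
(array([0.57849519, 0.00440985, 0.11964323]), np.float64(0.0006832711770924325))
(array([0.55523803, 0.135466  , 0.11613732]), np.float64(0.007300882886634895))
(array([0.67929152, 0.15018473, 0.12192391]), np.float64(0.002033832092909842))
(array([0.70235162, 0.02587   , 0.12021957]), np.float64(0.002359647920956452))
```

View pics/w1.png

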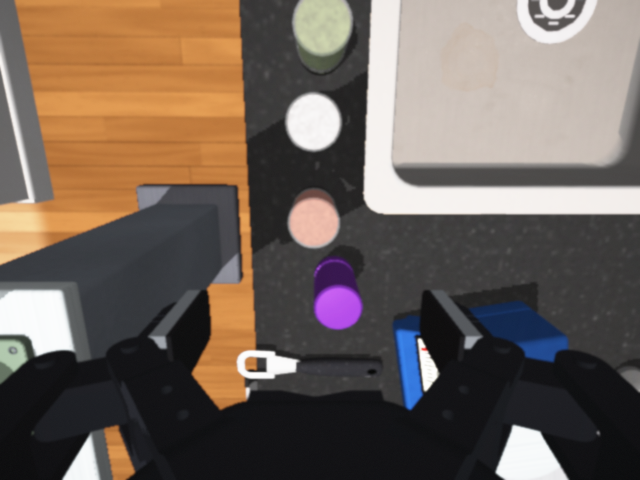

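The red jar's top ellipse is centred at about (314,221) against an expected (315,223), so the tool is lined up. White is at (313,122) and purple at (337,306), both clear of the fingers, which sit to the left and right. I go down and grip.

Call:
{"method": "step_arm", "body": {
  "increments": [
    {"travel":[0,0,45],"rotation":[0,0,0],"fingers":0.8},
    {"travel":[0,0,45],"rotation":[0,0,0],"fingers":0.8},
    {"travel":[0,0,40],"rotation":[0,0,0],"fingers":0.8},
    {"travel":[0,0,25],"rotation":[0,0,0],"fingers":0.8},
    {"travel":[0,0,15],"rotation":[0,0,0],"fingers":0.8}
  ]
}}

```text
t: 2.95
tcp_pos: [0.4423, 0.2603, 0.0291]
tool_rot: [0.706, 0.708, -0.001, -0.0]
force: [-0.4, 0.4, -1.2]
width: 0.801
grasp_force: 0.0
```

Call:
{"method": "step_arm", "body": {
  "increments": [
    {"travel":[0,0,0],"rotation":[0,0,0],"fingers":0.6},
    {"travel":[0,0,0],"rotation":[0,0,0],"fingers":0.45},
    {"travel":[0,0,0],"rotation":[0,0,0],"fingers":0.3},
    {"travel":[0,0,0],"rotation":[0,0,0],"fingers":0.3},
    {"travel":[0,0,0],"rotation":[0,0,0],"fingers":0.3}
  ],
  "newtons": 30
}}

```text
t: 3.58
tcp_pos: [0.4432, 0.2608, 0.031]
tool_rot: [0.707, 0.707, 0.001, 0.0]
force: [-0.2, -0.6, 1.2]
width: 0.507
grasp_force: 30.8
```

Call:
{"method": "step_arm", "body": {
  "increments": [
    {"travel":[0,0,-20],"rotation":[0,0,0],"fingers":0.3},
    {"travel":[0,0,-40],"rotation":[0,0,0],"fingers":0.3},
    {"travel":[0,0,-45],"rotation":[0,0,0],"fingers":0.3},
    {"travel":[0,0,-45],"rotation":[0,0,0],"fingers":0.3},
    {"travel":[0,0,-20],"rotation":[0,0,0],"fingers":0.3}
  ]
}}

```text
t: 4.2
tcp_pos: [0.4438, 0.2612, 0.2033]
tool_rot: [0.707, 0.707, 0.002, 0.001]
force: [-0.2, -0.6, -2.0]
width: 0.51
grasp_force: 31.0
```

Call:
{"method": "step_arm", "body": {
  "increments": [
    {"travel":[-20,20,0],"rotation":[0,0,0],"fingers":0.3},
    {"travel":[-35,36,0],"rotation":[0,0,0],"fingers":0.3},
    {"travel":[-40,41,0],"rotation":[0,0,0],"fingers":0.3},
    {"travel":[-40,40,0],"rotation":[0,0,0],"fingers":0.3},
    {"travel":[-30,31,0],"rotation":[0,0,0],"fingers":0.3}
  ]
}}

```text
t: 4.82
tcp_pos: [0.6122, 0.0939, 0.2001]
tool_rot: [0.707, 0.707, -0.0, -0.0]
force: [1.2, 0.4, -1.3]
width: 0.508
grasp_force: 31.0
```

Call:
{"method": "step_arm", "body": {
  "increments": [
    {"travel":[-16,16,0],"rotation":[0,0,0],"fingers":0.3},
    {"travel":[0,0,0],"rotation":[0,0,0],"fingers":0.3},
    {"travel":[0,0,0],"rotation":[0,0,0],"fingers":0.3}
  ]
}}

```text
t: 5.2
tcp_pos: [0.626, 0.0809, 0.2003]
tool_rot: [0.706, 0.708, -0.0, -0.001]
force: [0.0, -0.0, -2.0]
width: 0.512
grasp_force: 31.0
```

Run:
```python
from h import *
o=robot.get_obs();print(o["tcp_pos"],o["tool_rot"],o["force"],o["width"],o["grasp_force"])
im=viewer.camera("side")
cv2.imwrite("pics/s2.png",cv2.resize(im[130:400,300:560],None,fx=2.2,fy=2.2,interpolation=2))
```

```text
[0.62603875 0.08086586 0.20034203] [ 7.06448151e-01  7.07764461e-01 -1.52624941e-04 -6.74097733e-04] [ 0.03970172 -0.03176453 -1.97543984] 0.5123902210978243 31.019207239151
```

View pics/s2.png

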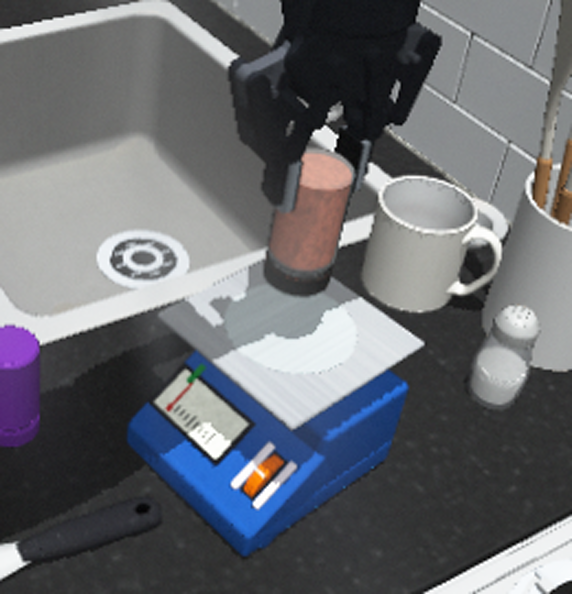

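The red jar hangs upright between the fingers above the platform, and the mug behind is clear. The load is about 2 N, so the platform should sink about 4 mm. I lower it slowly.

Call:
{"method": "step_arm", "body": {
  "increments": [
    {"travel":[0,1,15],"rotation":[0,0,0],"fingers":0.3},
    {"travel":[0,0,15],"rotation":[0,0,0],"fingers":0.3},
    {"travel":[0,0,8],"rotation":[0,0,0],"fingers":0.3},
    {"travel":[0,0,3],"rotation":[0,0,0],"fingers":0.3},
    {"travel":[0,0,2],"rotation":[0,0,0],"fingers":0.3}
  ]
}}

```text
t: 5.88
tcp_pos: [0.6282, 0.0798, 0.1573]
tool_rot: [0.707, 0.707, 0.0, 0.0]
force: [0.5, 0.9, -0.5]
width: 0.505
grasp_force: 31.0
```

Call:
{"method": "step_arm", "body": {
  "increments": [
    {"travel":[0,0,1],"rotation":[0,0,0],"fingers":0.3},
    {"travel":[0,0,1],"rotation":[0,0,0],"fingers":0.3},
    {"travel":[0,0,1],"rotation":[0,0,0],"fingers":0.3},
    {"travel":[0,0,1],"rotation":[0,0,0],"fingers":0.3},
    {"travel":[0,0,1],"rotation":[0,0,0],"fingers":0.3}
  ]
}}

```text
t: 6.5
tcp_pos: [0.6283, 0.0798, 0.1527]
tool_rot: [0.707, 0.707, 0.0, 0.0]
force: [-0.4, 0.0, 0.4]
width: 0.508
grasp_force: 31.1
```

Call:
{"method": "step_arm", "body": {
  "increments": [
    {"travel":[0,0,0],"rotation":[0,0,0],"fingers":0.3},
    {"travel":[0,0,0],"rotation":[0,0,0],"fingers":0.3}
  ]
}}

```text
t: 6.75
tcp_pos: [0.6283, 0.0798, 0.1526]
tool_rot: [0.707, 0.707, 0.0, 0.0]
force: [0.4, 0.1, 0.6]
width: 0.511
grasp_force: 31.1
```

The vertical force has gone from -2 N to about 0, so the jar is standing. I let go and go up.

Call:
{"method": "step_arm", "body": {
  "increments": [
    {"travel":[0,0,0],"rotation":[0,0,0],"fingers":0.6},
    {"travel":[0,0,0],"rotation":[0,0,0],"fingers":0.7},
    {"travel":[0,0,0],"rotation":[0,0,0],"fingers":0.8},
    {"travel":[0,0,-20],"rotation":[0,0,0],"fingers":0.8},
    {"travel":[0,0,-40],"rotation":[0,0,0],"fingers":0.8}
  ]
}}

```text
t: 7.38
tcp_pos: [0.6268, 0.0797, 0.2111]
tool_rot: [0.707, 0.707, -0.002, -0.002]
force: [-0.1, -0.5, -0.6]
width: 0.797
grasp_force: 0.0
```

Call:
{"method": "step_arm", "body": {
  "increments": [
    {"travel":[0,0,-40],"rotation":[0,0,0],"fingers":0.8},
    {"travel":[0,0,-20],"rotation":[0,0,0],"fingers":0.8},
    {"travel":[0,0,0],"rotation":[0,0,-0.17],"fingers":0.5},
    {"travel":[0,0,0],"rotation":[0,0,-0.17],"fingers":0},
    {"travel":[0,0,0],"rotation":[0,0,-0.17],"fingers":0}
  ]
}}

```text
t: 8.0
tcp_pos: [0.628, 0.0798, 0.2724]
tool_rot: [0.503, 0.864, 0.0, -0.0]
force: [-0.7, 0.4, 0.6]
width: 0.162
grasp_force: 0.0
```

Run:
```python
from h import *
o=robot.get_obs();print(o["t"],o["tcp_pos"],o["joint_pos"],o["width"])
im=viewer.camera("side");cv2.imwrite("pics/s3f.png",im)
cv2.imwrite("pics/s3.png",np.vstack([cv2.resize(im[230:390,340:520],(600,533),interpolation=2)]))
```

```text
8.0 [0.62797648 0.07982009 0.27244514] [ 1.08199255e-01  3.82159597e-01  1.29120423e+00  1.12937063e-04
  1.46823342e+00 -4.08430254e-01] 0.1618058598864137
```

View pics/s3.png

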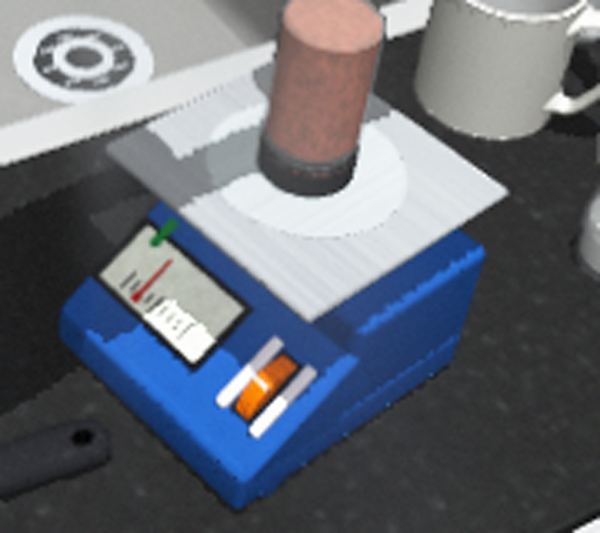

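The jar stands upright on the platform, released. In this crop the needle tip has moved right to about (170,260), while the marker tip is still at about (155,245). The wheel is at (266,385).

```bash
cat >> h.py <<'E'
psi=.178;C=np.array([.628,.079,0]);ex=np.array([np.cos(psi),np.sin(psi),0]);ey=np.array([-np.sin(psi),np.cos(psi),0])
a=np.radians(32);up=ex*np.cos(a)+np.array([0,0,np.sin(a)]);nn=-ex*np.sin(a)+np.array([0,0,np.cos(a)])
W0=C+ex*(-.0645+.008)+np.array([0,0,.055])
def onp(r,h):  # ray -> panel plane at normal offset h from wheel_top; returns (slope, y) rel W0 and world
    o,d=r;t=((W0+nn*h-o)@nn)/(d@nn);p=o+d*t;q=p-W0
    return np.round([q@up*1e3,q@ey*1e3],1),p
E
python3 - <<'E'
from h import *
f=600/180
for n,(x,y) in dict(needle=(170,260),marker=(155,245),needle_base=(137,298),wheel=(266,385)).items():
    px=(340+x/f,230+y/f);print(n,np.round(px,1),*onp(ray("side",px),-.003 if n=="wheel" else -.008))
im=cv2.imread("pics/s3f.png");h=cv2.cvtColor(im,cv2.COLOR_BGR2HSV)
for n,lo,hi in(("green",(50,100,40),(80,255,255)),("red",(170,120,80),(180,255,255)),("red2",(0,150,80),(3,255,255)),("orange",(3,150,120),(18,255,255))):
    m=cv2.inRange(h,lo,hi);m[:290]=0;m[375:]=0;m[:,:360]=0;m[:,450:]=0
    p=cv2.findNonZero(m)
    if p is not None:
        p=p[:,0];print(n,len(p),p.mean(0),p.min(0),p.max(0), onp(ray("side",p.mean(0)),-.008)[0])
# original needle
for q in((386.0,304),(389,300.7)):print(onp(ray("side",q),-.008)[0])
p=cv2.findNonZero(cv2.inRange(cv2.cvtColor(cv2.imread("pics/top0.png"),cv2.COLOR_BGR2HSV)[200:240,380:470],(3,150,120),(18,255,255)))[:,0]+[380,200]
print(plane("top",(440.8,219.7),.052),W0)
E
```

```text
needle [391. 308.] [13.3 33.9] [0.58167438 0.10513373 0.05527305]
marker [386.5 303.5] [13.9 45.3] [0.58017163 0.11645848 0.05560184]
needle_base [381.1 319.4] [-10.6  32.9] [0.56193228 0.10052683 0.04262203]
wheel [419.8 345.5] [ -0.3 -46.3] [0.5818727  0.02367882 0.05227871]
green 27 [388.51851852 299.74074074] [385 296] [392 303] [20.6 47.3]
red2 7 [381.57142857 317.42857143] [380 315] [384 319] [-7.8 34.7]
orange 132 [418.75757576 345.67424242] [411 337] [428 355] [ -1.3 -43.1]
[12.8 45.4]
[19.9 45.5]
[0.57300443 0.02838834 0.052     ] [0.57239271 0.06899602 0.055     ]
```

Call:
{"method": "step_arm", "body": {
  "increments": [
    {"travel":[0,0,0],"rotation":[0,0,-0.177],"fingers":0},
    {"travel":[0,0,0],"rotation":[0,0,-0.177],"fingers":0},
    {"travel":[0,0,0],"rotation":[0,0,-0.177],"fingers":0},
    {"travel":[0,0,0],"rotation":[0,0,-0.177],"fingers":0},
    {"travel":[0,0,0],"rotation":[0,0,-0.177],"fingers":0}
  ]
}}

```text
t: 8.68
tcp_pos: [0.628, 0.0798, 0.2723]
tool_rot: [0.086, 0.996, 0.0, -0.0]
force: [0.2, 0.2, 0.1]
width: -0.002
grasp_force: 0.0
```

Call:
{"method": "step_arm", "body": {
  "increments": [
    {"travel":[0,0,0],"rotation":[0,0,-0.177],"fingers":0},
    {"travel":[0,0,0],"rotation":[0,0,-0.178],"fingers":0},
    {"travel":[40,-15,0],"rotation":[0,0,0],"fingers":0},
    {"travel":[40,-15,0],"rotation":[0,0,0],"fingers":0},
    {"travel":[40,-14,0],"rotation":[0,0,0],"fingers":0}
  ]
}}

```text
t: 9.3
tcp_pos: [0.5167, 0.0144, 0.2723]
tool_rot: [-0.089, 0.996, -0.0, -0.0]
force: [-0.6, 0.4, 1.3]
width: -0.001
grasp_force: 0.0
```

Call:
{"method": "step_arm", "body": {
  "increments": [
    {"travel":[0,0,0],"rotation":[0,-0.17,0],"fingers":0},
    {"travel":[0,0,0],"rotation":[0,-0.17,0],"fingers":0},
    {"travel":[0,0,0],"rotation":[0,-0.17,0],"fingers":0},
    {"travel":[0,0,0],"rotation":[0,-0.17,0],"fingers":0},
    {"travel":[0,0,0],"rotation":[0,0,0],"fingers":0}
  ]
}}

```text
t: 9.93
tcp_pos: [0.5131, 0.0151, 0.2686]
tool_rot: [-0.083, 0.94, 0.031, 0.328]
force: [1.3, -1.1, -0.1]
width: 0.0
grasp_force: 0.0
```

Call:
{"method": "step_arm", "body": {
  "increments": [
    {"travel":[20,0,35],"rotation":[0,0,0],"fingers":0},
    {"travel":[20,0,35],"rotation":[0,0,0],"fingers":0},
    {"travel":[20,0,35],"rotation":[0,0,0],"fingers":0},
    {"travel":[20,0,33],"rotation":[0,0,0],"fingers":0},
    {"travel":[0,0,0],"rotation":[0,0,0],"fingers":0}
  ]
}}

```text
t: 10.55
tcp_pos: [0.5459, 0.0299, 0.1302]
tool_rot: [-0.081, 0.944, 0.022, 0.32]
force: [-0.0, -0.8, 0.4]
width: 0.001
grasp_force: 0.0
```

Run:
```python
from h import *
o=robot.get_obs();print(o["tcp_pos"],o["joint_pos"],o["force"])
im=viewer.camera("wrist");cv2.imwrite("pics/w4.png",im)
h=cv2.cvtColor(im,cv2.COLOR_BGR2HSV)
for n,lo,hi in(("green",(45,100,40),(80,255,255)),("red",(170,120,80),(180,255,255)),("red2",(0,150,80),(3,255,255)),("orange",(5,150,120),(18,255,255))):
    m=cv2.inRange(h,lo,hi);nn_,l,s,c=cv2.connectedComponentsWithStats(m)
    for k in np.argsort(-s[1:,4])[:3]+1:print(n,s[k],c[k],onp(ray("wrist",c[k],o),-.003))
print("expect",proj("wrist",W0-.043*ey,o))
```

```text
[0.54587445 0.02987715 0.1301596 ] [-0.04319756  0.11568483  2.26898655  0.81427098  0.1658423  -2.55355111] [-0.00559044 -0.78737437  0.43651433]
green [418 224   9  19 115] [421.5826087  233.20869565] (array([21.4, 46. ]), array([0.58363211, 0.11777584, 0.06377167]))
red2 [409 189   4   6  17] [410.29411765 191.23529412] (array([-11.1,  34.5]), array([0.55860496, 0.10155459, 0.04658534]))
orange [298 182  14  22 278] [304.31654676 193.14388489] (array([ -9.6, -42.5]), array([0.57343846, 0.02595409, 0.04734343]))
orange [298 208  14  16 191] [304.64397906 215.12041885] (array([  7.1, -42.5]), array([0.58744121, 0.02849077, 0.05623572]))
expect [303.70563866 207.00779191]
```

View pics/w4.png

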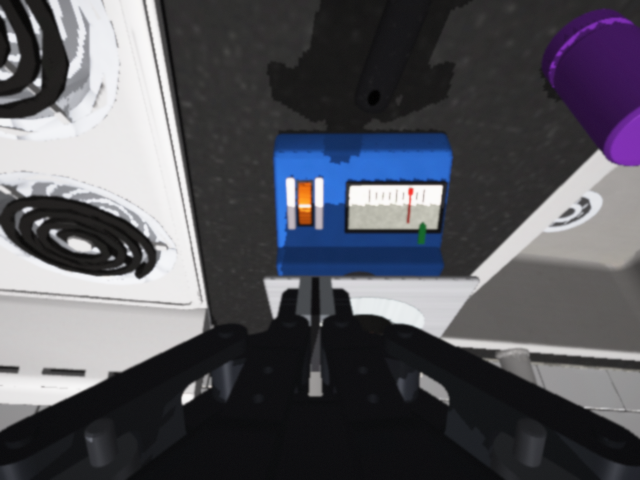

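The wrist view confirms the wheel: its blob is centred at about (304,203) and lies 42.5 mm right of the scale's middle. The marker's top is at (421,233) and the needle runs from (410,191) to (408,222). The arm is near a wrist singularity with joint 6 at its limit, so I check which lean suits it.

```bash
cat > kin.py <<'E'
from h import *
from scipy.optimize import least_squares
D=[(.5745,.1996,.3203,1.886,(0,-1)),(.6330,.2724,.3822,1.6734,(0,-1))]
o=robot.get_obs();q=o["joint_pos"]
zt=R.from_quat(o["tool_rot"]).as_matrix()[:,2]
er=np.array([np.cos(q[0]),np.sin(q[0])])
D.append((o["tcp_pos"][:2]@er,o["tcp_pos"][2],q[1],q[1]+q[2],(zt[:2]@er,zt[2])))
def f(p,d):
    r,z,q2,s,t=d;h,L1,L2,Lt,a0=p
    return [a0+L1*np.sin(q2)+L2*np.sin(s)+Lt*t[0]-r,h+L1*np.cos(q2)+L2*np.cos(s)+Lt*t[1]-z]
if __name__=="__main__":
    sol=least_squares(lambda p:np.concatenate([f(p,d) for d in D]+[.02*(np.array(p)-[.2,.4,.4,.25,0])]),[.2,.4,.4,.25,0])
    p=sol.x;print("fit",p.round(3),np.abs(np.concatenate([f(p,d) for d in D])).max())
    W=W0-.0425*ey
    for off in(0,.07):
      for yaw in(-.1,0,.178):
        for lean in(.4,.45,.5,.55,.6,.68):
            z=np.array([np.sin(lean)*np.cos(yaw),np.sin(lean)*np.sin(yaw),-np.cos(lean)])
            T=W-z*off;c=T-z*p[3];q1=np.arctan2(c[1],c[0]);r=np.hypot(c[0],c[1])-p[4];zz=c[2]-p[0]
            d=np.hypot(r,zz);L1,L2=p[1],p[2]
            q3=np.arccos((d*d-L1*L1-L2*L2)/(2*L1*L2));q2=np.arctan2(r,zz)-np.arctan2(L2*np.sin(q3),L1+L2*np.cos(q3));s=q2+q3
            fv=np.array([np.sin(s)*np.cos(q1),np.sin(s)*np.sin(q1),np.cos(s)])
            print(off,yaw,lean,"q",np.round([q1,q2,q3],2),"j5",round(np.arccos(fv@z),2),"planar",round(np.pi-lean-s,2))
E
python3 kin.py
```

```text
fit [ 0.06   0.646  0.409  0.345 -0.017] 0.001587007511367866
0 -0.1 0.4 q [0.09 0.3  2.11] j5 0.35 planar 0.33
0 -0.1 0.45 q [0.1  0.29 2.15] j5 0.27 planar 0.25
0 -0.1 0.5 q [0.1  0.28 2.19] j5 0.2 planar 0.17
0 -0.1 0.55 q [0.11 0.28 2.23] j5 0.14 planar 0.08
0 -0.1 0.6 q [0.12 0.28 2.27] j5 0.12 planar -0.01
0 -0.1 0.68 q [0.13 0.29 2.34] j5 0.21 planar -0.16
0 0 0.4 q [0.06 0.3  2.11] j5 0.33 planar 0.33
0 0 0.45 q [0.06 0.29 2.15] j5 0.25 planar 0.25
0 0 0.5 q [0.07 0.28 2.2 ] j5 0.17 planar 0.16
0 0 0.55 q [0.07 0.28 2.24] j5 0.08 planar 0.08
0 0 0.6 q [0.07 0.28 2.28] j5 0.04 planar -0.02
0 0 0.68 q [0.07 0.28 2.35] j5 0.17 planar -0.17
0 0.178 0.4 q [0.01 0.3  2.11] j5 0.34 planar 0.33
0 0.178 0.45 q [0.   0.29 2.15] j5 0.27 planar 0.25
0 0.178 0.5 q [-0.01  0.28  2.19] j5 0.19 planar 0.17
0 0.178 0.55 q [-0.01  0.28  2.23] j5 0.13 planar 0.08
0 0.178 0.6 q [-0.02  0.28  2.28] j5 0.11 planar -0.01
0 0.178 0.68 q [-0.03  0.28  2.34] j5 0.2 planar -0.17
0.07 -0.1 0.4 q [0.1  0.19 2.06] j5 0.5 planar 0.49
0.07 -0.1 0.45 q [0.11 0.17 2.11] j5 0.43 planar 0.41
0.07 -0.1 0.5 q [0.12 0.16 2.16] j5 0.35 planar 0.32
0.07 -0.1 0.55 q [0.13 0.15 2.21] j5 0.27 planar 0.23
0.07 -0.1 0.6 q [0.14 0.14 2.26] j5 0.21 planar 0.14
0.07 -0.1 0.68 q [0.16 0.14 2.34] j5 0.17 planar -0.01
0.07 0 0.4 q [0.06 0.18 2.07] j5 0.49 planar 0.49
0.07 0 0.45 q [0.07 0.17 2.12] j5 0.41 planar 0.41
0.07 0 0.5 q [0.07 0.15 2.17] j5 0.32 planar 0.32
0.07 0 0.55 q [0.07 0.14 2.22] j5 0.24 planar 0.23
0.07 0 0.6 q [0.08 0.14 2.27] j5 0.15 planar 0.14
0.07 0 0.68 q [0.09 0.13 2.35] j5 0.06 planar -0.02
0.07 0.178 0.4 q [-0.    0.19  2.07] j5 0.5 planar 0.49
0.07 0.178 0.45 q [-0.01  0.17  2.11] j5 0.42 planar 0.41
0.07 0.178 0.5 q [-0.02  0.16  2.16] j5 0.34 planar 0.32
0.07 0.178 0.55 q [-0.03  0.15  2.21] j5 0.27 planar 0.23
0.07 0.178 0.6 q [-0.04  0.14  2.26] j5 0.2 planar 0.14
0.07 0.178 0.68 q [-0.06  0.14  2.34] j5 0.15 planar -0.01
```

```bash
cat >> h.py <<'E'
W=W0-.0425*ey
def Rt(lean,yaw):
    e=np.array([np.cos(yaw),np.sin(yaw),0]);Z=np.array([0,0,1.])
    z=e*np.sin(lean)-Z*np.cos(lean);x=-(e*np.cos(lean)+Z*np.sin(lean))
    return np.array([x,np.cross(z,x),z]).T
def sn(p): q=p-W;return np.round([q@up*1e3,q@ey*1e3,q@nn*1e3],1)
E
python3 - <<'E'
from h import *
o=robot.get_obs();A=R.from_quat(o["tool_rot"]).as_matrix();T=Rt(.5,0)
print("s,y,n now",sn(o["tcp_pos"]))
print("rotvec",R.from_matrix(A.T@T).as_rotvec().round(3))
tgt=W+up*-.006+nn*.06
print("travel in target-tool axes",(T.T@(tgt-o["tcp_pos"])*1e3).round(1),"in now axes",(A.T@(tgt-o["tcp_pos"])*1e3).round(1))
print("up in T",(T.T@up).round(3),"ey",(T.T@ey).round(3),"nn",(T.T@nn).round(3))
E
```

```text
s,y,n now [12.5  8.1 82.3]
rotvec [0.083 0.155 0.147]
travel in target-tool axes [15.8 -8.7 24.1] in now axes [20.5 -7.9 20.6]
up in T [-0.987  0.15  -0.065] ey [ 0.155  0.984 -0.085] nn [ 0.051 -0.094 -0.994]
```

Call:
{"method": "step_arm", "body": {
  "increments": [
    {"travel":[0,0,-10],"rotation":[0.03,0.05,0.05],"fingers":0},
    {"travel":[0,0,0],"rotation":[0.03,0.05,0.05],"fingers":0},
    {"travel":[0,0,0],"rotation":[0.023,0.055,0.047],"fingers":0},
    {"travel":[8,-5,10],"rotation":[0,0,0],"fingers":0},
    {"travel":[0,0,0],"rotation":[0,0,0],"fingers":0}
  ]
}}

```text
t: 11.22
tcp_pos: [0.5392, 0.0286, 0.1218]
tool_rot: [-0.031, 0.962, 0.016, 0.27]
force: [0.3, 1.5, -0.6]
width: -0.002
grasp_force: 0.0
```

```bash
cat > st.py <<'E'
from h import *
import sys
o=robot.get_obs();A=R.from_quat(o["tool_rot"]).as_matrix()
f=np.array(o["force"])
print("t",o["t"],"sny",sn(o["tcp_pos"]),"q",o["joint_pos"].round(2),"f up,y,n",(f@up).round(2),(f@ey).round(2),(f@nn).round(2))
print("rot left",R.from_matrix(A.T@Rt(.5,0)).as_rotvec().round(3))
s,y,n=[float(v)/1e3 for v in sys.argv[1:4]] if len(sys.argv)>3 else(-.006,0,.06)
print("travel to",(s,y,n),(A.T@(W+up*s+ey*y+nn*n-o["tcp_pos"])*1e3).round(1))
print("up",(A.T@up).round(3),"nn",(A.T@nn).round(3),"ey",(A.T@ey).round(3))
E
python3 st.py
```

```text
t 11.225 sny [ 1.6  8.6 77.7] q [ 0.    0.13  2.21  0.18  0.26 -1.79] f up,y,n 0.14 1.38 -0.76
rot left [0.045 0.047 0.052]
travel to (-0.006, 0, 0.06) [ 6.6 -8.5 18.2]
up [-0.995  0.101 -0.013] nn [ 0.008 -0.047 -0.999] ey [ 0.101  0.994 -0.046]
```

Call:
{"method": "step_arm", "body": {
  "increments": [
    {"travel":[0,0,0],"rotation":[0.045,0.047,0.052],"fingers":0},
    {"travel":[4,-5,10],"rotation":[0,0,0],"fingers":0},
    {"travel":[3,-4,10],"rotation":[0,0,0],"fingers":0},
    {"travel":[-1,1,15],"rotation":[0,0,0],"fingers":0},
    {"travel":[0,0,0],"rotation":[0,0,0],"fingers":0}
  ]
}}

```text
t: 11.85
tcp_pos: [0.5494, 0.0217, 0.0849]
tool_rot: [-0.005, 0.969, 0.004, 0.248]
force: [-0.9, 0.6, -0.0]
width: -0.002
grasp_force: 0.0
```

```bash
python3 st.py -7 0 5
python3 - <<'E'
from h import *
o=robot.get_obs();a=viewer.camera("wrist");b=viewer.camera("side");cv2.imwrite("pics/s5f.png",b)
cv2.imwrite("pics/m5.png",np.hstack([cv2.resize(a[140:360,220:480],None,fx=1.55,fy=1.55,interpolation=2),cv2.resize(b[230:400,350:500],(301,341),interpolation=2)]))
E
```

```text
t 11.85 sny [-10.5   0.   41.7] q [ 0.02  0.21  2.2   0.    0.23 -1.57] f up,y,n -0.7 0.74 0.43
rot left [0.009 0.001 0.008]
travel to (-0.007, 0.0, 0.005) [-5.3  3.6 36.4]
up [-0.988  0.142 -0.062] nn [ 0.051 -0.084 -0.995] ey [ 0.147  0.986 -0.076]
```

View pics/m5.png

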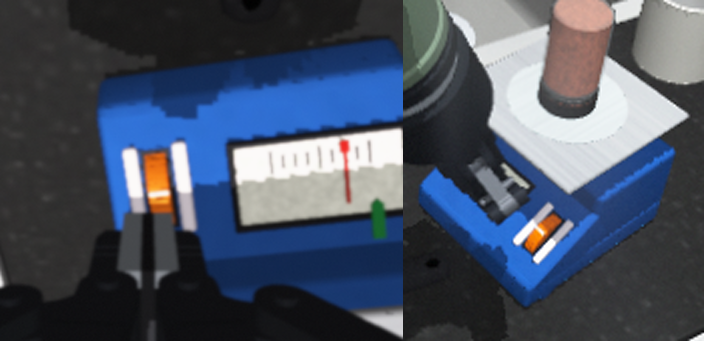

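The wrist view shows the closed fingertips in line with the wheel. The needle is at about x=346 and the marker at about x=378 (crop pixels), so the marker has to go right by about 12 mm. I move close to the rim.

Call:
{"method": "step_arm", "body": {
  "increments": [
    {"travel":[-3,2,18],"rotation":[0,0,0],"fingers":0},
    {"travel":[-2,1.6,14],"rotation":[0,0,0],"fingers":0},
    {"travel":[0,0,4],"rotation":[0,0,0],"fingers":0},
    {"travel":[0,0,0],"rotation":[0,0,0],"fingers":0}
  ]
}}

```text
t: 12.45
tcp_pos: [0.5712, 0.026, 0.0572]
tool_rot: [-0.005, 0.968, 0.004, 0.249]
force: [-0.8, -0.8, 0.3]
width: 0.002
grasp_force: 0.0
```

```bash
python3 st.py -7 0 0
```

```text
t 12.45 sny [-6.2  0.4  6.5] q [ 0.03  0.29  2.19 -0.02  0.16 -1.53] f up,y,n -0.67 -0.62 0.77
rot left [0.01  0.003 0.009]
travel to (-0.007, 0.0, 0.0) [0.4 0.  6.5]
up [-0.988  0.142 -0.06 ] nn [ 0.049 -0.084 -0.995] ey [ 0.146  0.986 -0.076]
```

Next I press in 1 mm steps, watching the force.

Call:
{"method": "step_arm", "body": {
  "increments": [
    {"travel":[0,0,2],"rotation":[0,0,0],"fingers":0},
    {"travel":[0,0,2],"rotation":[0,0,0],"fingers":0},
    {"travel":[0,0,1],"rotation":[0,0,0],"fingers":0},
    {"travel":[0,0,0],"rotation":[0,0,0],"fingers":0}
  ]
}}

```text
t: 12.95
tcp_pos: [0.5739, 0.026, 0.0532]
tool_rot: [-0.005, 0.968, 0.004, 0.249]
force: [-1.0, 0.3, -0.1]
width: -0.002
grasp_force: 0.0
```

Call:
{"method": "step_arm", "body": {
  "increments": [
    {"travel":[0,0,1],"rotation":[0,0,0],"fingers":0},
    {"travel":[0,0,0],"rotation":[0,0,0],"fingers":0}
  ]
}}

```text
t: 13.2
tcp_pos: [0.5743, 0.026, 0.0522]
tool_rot: [-0.005, 0.968, 0.004, 0.249]
force: [0.2, 0.1, -0.5]
width: 0.001
grasp_force: 0.0
```

Call:
{"method": "step_arm", "body": {
  "increments": [
    {"travel":[0,0,1],"rotation":[0,0,0],"fingers":0},
    {"travel":[0,0,0],"rotation":[0,0,0],"fingers":0}
  ]
}}

```text
t: 13.45
tcp_pos: [0.5748, 0.0261, 0.0513]
tool_rot: [-0.005, 0.968, 0.004, 0.249]
force: [0.3, -0.1, 0.4]
width: 0.005
grasp_force: 0.0
```

```bash
python3 st.py -7 0 0
```

```text
t 13.45 sny [-6.4 -0.2 -0.4] q [ 0.03  0.3   2.19 -0.03  0.14 -1.53] f up,y,n 0.44 -0.14 0.16
rot left [0.01  0.004 0.009]
travel to (-0.007, 0.0, 0.0) [ 0.7  0.  -0.4]
up [-0.988  0.142 -0.06 ] nn [ 0.048 -0.084 -0.995] ey [ 0.147  0.986 -0.076]
```

Call:
{"method": "step_arm", "body": {
  "increments": [
    {"travel":[0,0,1],"rotation":[0,0,0],"fingers":0},
    {"travel":[0,0,0],"rotation":[0,0,0],"fingers":0}
  ]
}}

```text
t: 13.7
tcp_pos: [0.5753, 0.0261, 0.0504]
tool_rot: [-0.005, 0.968, 0.004, 0.249]
force: [0.4, -0.2, 0.4]
width: 0.001
grasp_force: 0.0
```

Call:
{"method": "step_arm", "body": {
  "increments": [
    {"travel":[0,0,1],"rotation":[0,0,0],"fingers":0},
    {"travel":[0,0,0],"rotation":[0,0,0],"fingers":0}
  ]
}}

```text
t: 13.95
tcp_pos: [0.5758, 0.0261, 0.0495]
tool_rot: [-0.005, 0.968, 0.004, 0.249]
force: [-0.2, 0.4, 0.1]
width: 0.001
grasp_force: 0.0
```

```bash
python3 st.py -7 0 0
```

```text
t 13.95 sny [-6.5 -0.3 -2.4] q [ 0.03  0.31  2.19 -0.03  0.14 -1.53] f up,y,n -0.09 0.43 0.19
rot left [0.01  0.004 0.009]
travel to (-0.007, 0.0, 0.0) [ 0.7  0.  -2.4]
up [-0.988  0.142 -0.06 ] nn [ 0.048 -0.084 -0.995] ey [ 0.146  0.986 -0.076]
```

Call:
{"method": "step_arm", "body": {
  "increments": [
    {"travel":[0,0,1],"rotation":[0,0,0],"fingers":0},
    {"travel":[0,0,0],"rotation":[0,0,0],"fingers":0}
  ]
}}

```text
t: 14.2
tcp_pos: [0.5763, 0.0261, 0.0487]
tool_rot: [-0.005, 0.968, 0.004, 0.249]
force: [-0.2, 0.7, 0.2]
width: 0.004
grasp_force: 0.0
```

Call:
{"method": "step_arm", "body": {
  "increments": [
    {"travel":[0,0,1],"rotation":[0,0,0],"fingers":0},
    {"travel":[0,0,0],"rotation":[0,0,0],"fingers":0}
  ]
}}

```text
t: 14.45
tcp_pos: [0.5768, 0.0261, 0.0478]
tool_rot: [-0.005, 0.968, 0.004, 0.249]
force: [-0.4, -1.0, 1.0]
width: 0.002
grasp_force: 0.0
```

```bash
python3 st.py -7 0 0;python3 - <<'E'
from h import *
a=viewer.camera("wrist");b=viewer.camera("side")
cv2.imwrite("pics/m6.png",np.hstack([cv2.resize(a[100:320,220:480],(472,400),interpolation=2),cv2.resize(b[290:370,380:440],(300,400),interpolation=2)]))
E
```

```text
t 14.45 sny [-6.6 -0.5 -4.4] q [ 0.03  0.31  2.19 -0.03  0.13 -1.53] f up,y,n 0.06 -0.94 1.1
rot left [0.01  0.004 0.009]
travel to (-0.007, 0.0, 0.0) [ 0.7  0.1 -4.4]
up [-0.988  0.142 -0.06 ] nn [ 0.048 -0.084 -0.995] ey [ 0.147  0.986 -0.076]
```

View pics/m6.png

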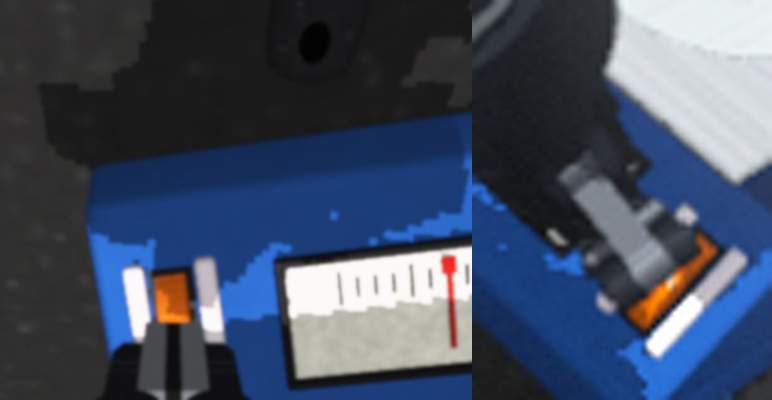

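The fingertips are over the middle of the wheel, between the cheeks and about touching the rim. The side crop shows orange on both sides of the tip. The needle is at x≈450 in the wrist crop. I press on.

Call:
{"method": "step_arm", "body": {
  "increments": [
    {"travel":[0,0,0.8],"rotation":[0,0,0],"fingers":0},
    {"travel":[0,0,0],"rotation":[0,0,0],"fingers":0}
  ]
}}

```text
t: 14.8
tcp_pos: [0.5772, 0.0261, 0.0471]
tool_rot: [-0.005, 0.968, 0.004, 0.249]
force: [0.3, 0.6, 0.1]
width: 0.001
grasp_force: 0.0
```

Call:
{"method": "step_arm", "body": {
  "increments": [
    {"travel":[0,0,0.8],"rotation":[0,0,0],"fingers":0},
    {"travel":[0,0,0],"rotation":[0,0,0],"fingers":0}
  ]
}}

```text
t: 15.05
tcp_pos: [0.5775, 0.0261, 0.0464]
tool_rot: [-0.005, 0.968, 0.004, 0.249]
force: [-0.2, -0.1, 0.0]
width: 0.004
grasp_force: 0.0
```

```bash
python3 st.py -7 0 0
```

```text
t 15.05 sny [-6.7 -0.6 -5.9] q [ 0.03  0.31  2.19 -0.03  0.13 -1.53] f up,y,n -0.14 -0.12 0.12
rot left [0.01  0.004 0.009]
travel to (-0.007, 0.0, 0.0) [ 0.7  0.  -5.9]
up [-0.988  0.142 -0.06 ] nn [ 0.048 -0.084 -0.995] ey [ 0.146  0.986 -0.076]
```

Run:
```python
from h import *
o4=dict(tcp_pos=np.array([.54587445,.02987715,.1301596]),tool_rot=np.array([-.081,.944,.022,.32]))
def orange(im,box):
    x0,y0,x1,y1=box;m=cv2.inRange(cv2.cvtColor(im,cv2.COLOR_BGR2HSV),(3,120,90),(18,255,255))[y0:y1,x0:x1]
    p=cv2.findNonZero(m)[:,0]+[x0,y0];(c,s,a)=cv2.minAreaRect(p.astype(np.float32));print(len(p),c,s,a);return c
w=orange(cv2.imread("pics/w4.png"),(280,170,330,240));s=orange(cv2.imread("pics/s3f.png"),(400,330,435,362))
p,g=tri(ray("wrist",w,o4),ray("side",s));print("wheel",p,g,sn(p))
# front-panel bottom edge / scale check: green marker
g1=(421.6,233.2);g2=(388.5,299.7);p,g=tri(ray("wrist",g1,o4),ray("side",g2));print("marker",p,g,sn(p))
r1=(410.3,191.2);r2=(381.6,317.4);p,g=tri(ray("wrist",r1,o4),ray("side",r2));print("needlebase",p,g,sn(p))
o=robot.get_obs();print("tcp in side",proj("side",o["tcp_pos"]),"W",proj("side",W),o["force"])
```

```text
516 (304.5, 202.5) (41.0, 13.0) 90.0
145 (418.7500305175781, 345.25) (7.071067810058594, 21.920310974121094) 45.0
wheel [0.58339989 0.02762547 0.04753051] 0.0002662972261793012 [-1.  -0.2 -8.2]
marker [0.583148   0.11694143 0.06365533] 0.001718165371449098 [20.8 87.8 -2.8]
needlebase [0.56674943 0.10645075 0.03848499] 0.0009599798699384438 [ -7.8  80.4 -14.6]
tcp in side [415.90579304 347.89363645] W [417.62689186 343.10142196] [-0.16076629 -0.14844121  0.03014638]
```

Triangulation puts the rim about 6 to 8 mm lower along the normal than I had assumed. I keep pressing in small steps.

Call:
{"method": "step_arm", "body": {
  "increments": [
    {"travel":[0,0,0.8],"rotation":[0,0,0],"fingers":0},
    {"travel":[0,0,0],"rotation":[0,0,0],"fingers":0}
  ]
}}

```text
t: 15.3
tcp_pos: [0.5779, 0.0261, 0.0457]
tool_rot: [-0.005, 0.968, 0.004, 0.249]
force: [-0.6, 1.1, 0.5]
width: 0.001
grasp_force: 0.0
```

Call:
{"method": "step_arm", "body": {
  "increments": [
    {"travel":[0,0,0.8],"rotation":[0,0,0],"fingers":0},
    {"travel":[0,0,0],"rotation":[0,0,0],"fingers":0}
  ]
}}

```text
t: 15.55
tcp_pos: [0.5783, 0.0261, 0.045]
tool_rot: [-0.005, 0.968, 0.004, 0.249]
force: [-0.6, -0.5, 0.2]
width: -0.002
grasp_force: 0.0
```

```bash
python3 st.py -7 0 0
```

```text
t 15.55 sny [-6.8 -0.7 -7.5] q [ 0.03  0.32  2.19 -0.03  0.13 -1.53] f up,y,n -0.46 -0.33 0.58
rot left [0.01  0.004 0.009]
travel to (-0.007, 0.0, 0.0) [ 0.7  0.1 -7.5]
up [-0.988  0.142 -0.06 ] nn [ 0.048 -0.084 -0.995] ey [ 0.146  0.986 -0.076]
```

Call:
{"method": "step_arm", "body": {
  "increments": [
    {"travel":[0,0,0.8],"rotation":[0,0,0],"fingers":0},
    {"travel":[0,0,0],"rotation":[0,0,0],"fingers":0}
  ]
}}

```text
t: 15.8
tcp_pos: [0.5787, 0.0261, 0.0443]
tool_rot: [-0.005, 0.968, 0.004, 0.249]
force: [0.6, 0.5, 0.7]
width: -0.001
grasp_force: 0.0
```

Call:
{"method": "step_arm", "body": {
  "increments": [
    {"travel":[0,0,0.8],"rotation":[0,0,0],"fingers":0},
    {"travel":[0,0,0],"rotation":[0,0,0],"fingers":0}
  ]
}}

```text
t: 16.05
tcp_pos: [0.579, 0.0261, 0.0436]
tool_rot: [-0.005, 0.968, 0.004, 0.249]
force: [0.4, 0.3, 0.0]
width: -0.006
grasp_force: 0.0
```

```bash
python3 st.py -7 0 0
```

```text
t 16.05 sny [-6.9 -0.9 -9.1] q [ 0.03  0.32  2.19 -0.03  0.12 -1.53] f up,y,n 0.36 0.19 -0.22
rot left [0.01  0.004 0.009]
travel to (-0.007, 0.0, 0.0) [ 0.6  0.1 -9.2]
up [-0.988  0.142 -0.06 ] nn [ 0.048 -0.084 -0.995] ey [ 0.147  0.986 -0.076]
```

Call:
{"method": "step_arm", "body": {
  "increments": [
    {"travel":[0,0.3,0.8],"rotation":[0,0,0],"fingers":0},
    {"travel":[0,0,0],"rotation":[0,0,0],"fingers":0}
  ]
}}

```text
t: 16.3
tcp_pos: [0.5795, 0.0265, 0.0429]
tool_rot: [-0.005, 0.968, 0.004, 0.249]
force: [-0.1, 0.8, 0.0]
width: -0.001
grasp_force: 0.0
```

Call:
{"method": "step_arm", "body": {
  "increments": [
    {"travel":[0,0.3,0.8],"rotation":[0,0,0],"fingers":0},
    {"travel":[0,0,0],"rotation":[0,0,0],"fingers":0}
  ]
}}

```text
t: 16.55
tcp_pos: [0.5798, 0.0268, 0.0422]
tool_rot: [-0.005, 0.968, 0.004, 0.249]
force: [0.1, -0.0, 0.2]
width: 0.001
grasp_force: 0.0
```

```bash
python3 st.py -7 0 0
python3 - <<'E'
from h import *
o=robot.get_obs();a=viewer.camera("wrist");b=viewer.camera("side");cv2.imwrite("pics/w7.png",a);cv2.imwrite("pics/s7.png",b)
for n,im,box in(("wrist",a,(270,100,340,320)),("side",b,(400,325,440,365))):
    x0,y0,x1,y1=box;m=cv2.inRange(cv2.cvtColor(im,cv2.COLOR_BGR2HSV),(3,120,90),(18,255,255))[y0:y1,x0:x1]
    p=cv2.findNonZero(m)[:,0]+[x0,y0];print(n,len(p),p.min(0),p.max(0),p.mean(0), "tcp",proj(n,o["tcp_pos"],o))
print("wrist blob bottom onto n=-5,-8",onp(ray("wrist",(305,200),o),-.006)[0])
E
```

```text
t 16.55 sny [ -6.9  -0.4 -10.8] q [ 0.03  0.32  2.19 -0.04  0.12 -1.52] f up,y,n 0.16 -0.05 0.15
rot left [0.01  0.004 0.009]
travel to (-0.007, 0.0, 0.0) [  0.7  -0.5 -10.7]
up [-0.988  0.142 -0.06 ] nn [ 0.048 -0.084 -0.995] ey [ 0.146  0.986 -0.076]
wrist 427 [304 254] [323 277] [313.         266.11241218] tcp [314.54173768 270.70421751]
side 43 [413 337] [428 355] [419.51162791 347.72093023] tcp [416.59166965 348.85180622]
wrist blob bottom onto n=-5,-8 [-44.9 -41.7]
```

Run:
```python
from h import *
a=cv2.imread("pics/w7.png");b=cv2.imread("pics/s7.png")
cv2.imwrite("pics/m7.png",np.hstack([cv2.resize(a[220:340,260:380],(400,400),interpolation=2),cv2.resize(b[305:371,380:446],(400,400),interpolation=2)]))
```

```text
(no output)
```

View pics/m7.png

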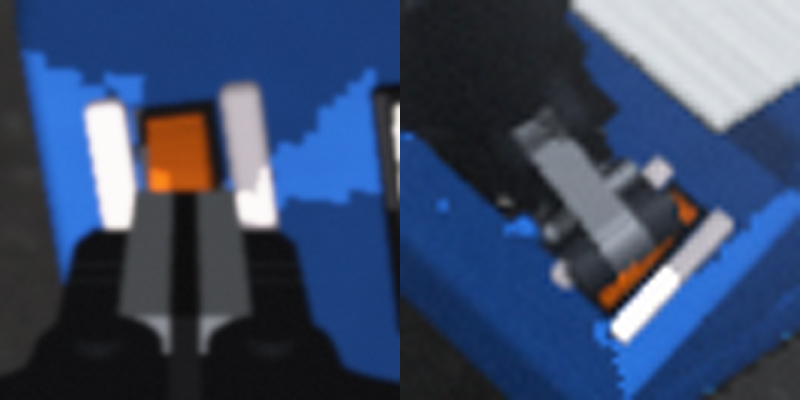

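The fingertips are centred over the wheel between the cheeks in both views: the wheel at x≈180 and the tip at x≈190 in the wrist crop, and the tip end at about (635,255) in the side crop. The tip is still just above the rim, so I keep going down in small steps.

Call:
{"method": "step_arm", "body": {
  "increments": [
    {"travel":[0,0,0.8],"rotation":[0,0,0],"fingers":0},
    {"travel":[0,0,0],"rotation":[0,0,0],"fingers":0}
  ]
}}

```text
t: 16.9
tcp_pos: [0.5802, 0.0268, 0.0415]
tool_rot: [-0.005, 0.968, 0.004, 0.249]
force: [0.1, -0.2, -0.2]
width: -0.003
grasp_force: 0.0
```

Call:
{"method": "step_arm", "body": {
  "increments": [
    {"travel":[0,0,0.8],"rotation":[0,0,0],"fingers":0},
    {"travel":[0,0,0],"rotation":[0,0,0],"fingers":0}
  ]
}}

```text
t: 17.15
tcp_pos: [0.5806, 0.0268, 0.0408]
tool_rot: [-0.005, 0.968, 0.004, 0.249]
force: [0.1, -0.2, -0.4]
width: 0.001
grasp_force: 0.0
```

Call:
{"method": "step_arm", "body": {
  "increments": [
    {"travel":[0,0,0.8],"rotation":[0,0,0],"fingers":0},
    {"travel":[0,0,0],"rotation":[0,0,0],"fingers":0}
  ]
}}

```text
t: 17.4
tcp_pos: [0.581, 0.0268, 0.0401]
tool_rot: [-0.005, 0.968, 0.004, 0.249]
force: [-0.5, 0.0, 0.4]
width: 0.001
grasp_force: 0.0
```

```bash
python3 st.py -7 0 0
```

```text
t 17.4 sny [ -7.   -0.6 -13.2] q [ 0.03  0.33  2.19 -0.04  0.11 -1.52] f up,y,n -0.23 0.14 0.6
rot left [0.01  0.004 0.009]
travel to (-0.007, 0.0, 0.0) [  0.7  -0.5 -13.1]
up [-0.988  0.142 -0.06 ] nn [ 0.048 -0.084 -0.995] ey [ 0.146  0.986 -0.076]
```

Call:
{"method": "step_arm", "body": {
  "increments": [
    {"travel":[0,0,1],"rotation":[0,0,0],"fingers":0},
    {"travel":[0,0,0],"rotation":[0,0,0],"fingers":0}
  ]
}}

```text
t: 17.65
tcp_pos: [0.5815, 0.0268, 0.0392]
tool_rot: [-0.005, 0.968, 0.004, 0.249]
force: [0.9, 0.5, 1.2]
width: 0.001
grasp_force: 0.0
```

Call:
{"method": "step_arm", "body": {
  "increments": [
    {"travel":[0,0,1],"rotation":[0,0,0],"fingers":0},
    {"travel":[0,0,0],"rotation":[0,0,0],"fingers":0}
  ]
}}

```text
t: 17.9
tcp_pos: [0.5819, 0.0268, 0.0383]
tool_rot: [-0.005, 0.968, 0.004, 0.249]
force: [-0.7, 0.1, -0.3]
width: 0.0
grasp_force: 0.0
```

```bash
python3 st.py -7 0 0;  python3 - <<'E'
from h import *
o=robot.get_obs();b=viewer.camera("side");a=viewer.camera("wrist");cv2.imwrite("pics/s8.png",b);cv2.imwrite("pics/w8.png",a)
A=R.from_quat(o["tool_rot"]).as_matrix()
for k in(0,10,20):
  for x in(-11,0,11):print(k,x,proj("side",o["tcp_pos"]+A@np.array([x,0,-k])*1e-3).round(1),proj("wrist",o["tcp_pos"]+A@np.array([x,0,-k])*1e-3,o).round(1))
g=cv2.cvtColor(a,cv2.COLOR_BGR2HSV);print("wrist col 313 rows 255-300",[tuple(int(v) for v in g[r,305]) for r in range(258,292,2)])
h=cv2.cvtColor(b,cv2.COLOR_BGR2HSV);m=cv2.inRange(h,(3,120,60),(18,255,255))[330:362,404:436]
for r in range(0,32):print(''.join('#' if v else '.' for v in m[r]))
E
```

```text
t 17.9 sny [ -7.2  -0.7 -15.2] q [ 0.03  0.33  2.19 -0.04  0.11 -1.52] f up,y,n -0.67 0.23 0.12
rot left [0.01  0.004 0.009]
travel to (-0.007, 0.0, 0.0) [  0.6  -0.5 -15.2]
up [-0.988  0.142 -0.06 ] nn [ 0.048 -0.084 -0.995] ey [ 0.146  0.986 -0.076]
0 -11 [423.2 345.5] [314.6 290. ]
0 0 [417.4 350. ] [314.5 270.7]
0 11 [411.6 354.6] [314.5 250.8]
10 -11 [421.3 342.8] [314.5 298.1]
10 0 [415.5 347.4] [314.5 277.9]
10 11 [409.7 352. ] [314.5 257. ]
20 -11 [419.5 340.1] [314.5 307.1]
20 0 [413.6 344.8] [314.5 285.9]
20 11 [407.7 349.4] [314.5 263.9]
wrist col 313 rows 255-300 [(10, 202, 92), (11, 230, 155), (11, 229, 150), (11, 230, 154), (11, 223, 159), (10, 203, 163), (11, 209, 165), (11, 204, 171), (11, 205, 206), (11, 187, 190), (5, 48, 91), (105, 20, 78), (105, 20, 78), (105, 19, 79), (105, 19, 79), (110, 19, 79), (105, 20, 78)]
................................
................................
................................
................................
................................
................................
....................#...........
....................###.........
......................##........
.......................##.......
.......................##.......
.......................#........
................................
................................
................................
................................
................................
................................
................................
................................
................................
..............#.................
............##..................
...........##...................
..........##....................
..........#.....................
................................
................................
................................
................................
................................
................................
```

Run:
```python
from h import *
o=robot.get_obs();a=cv2.imread("pics/w8.png")
m=cv2.inRange(cv2.cvtColor(a,cv2.COLOR_BGR2HSV),(3,120,90),(18,255,255))[230:290,290:340]
p=cv2.findNonZero(m)[:,0]+[290,230];lo=p[p[:,1]<=p[:,1].min()+3].mean(0);print("w8",p.min(0),p.max(0),lo)
o4=dict(tcp_pos=np.array([.54587445,.02987715,.1301596]),tool_rot=np.array([-.081,.944,.022,.32]))
L,U=(411,353),(426.5,337.5)
for n,r,s in(("low w8",ray("wrist",lo,o),L),("low w4",ray("wrist",(304.5,182),o4),L),("up w4",ray("wrist",(304.5,223),o4),U)):
    P,g=tri(r,ray("side",s));print(n,P.round(4),g.round(4),sn(P))
# w8/w4 baseline
P,g=tri(ray("wrist",lo,o),ray("wrist",(304.5,182),o4));print("w8-w4",P.round(4),g,sn(P))
# top-view check of the wheel and of front panel
print("top px of W",proj("top",W),proj("top",W-nn*.015))
t=cv2.imread("pics/top0.png");h=cv2.cvtColor(t,cv2.COLOR_BGR2HSV)[205:245,380:470]
mm=cv2.inRange(h,(3,150,120),(18,255,255));print("orange top",(cv2.findNonZero(mm)[:,0]+[380,205]).tolist())
b=cv2.inRange(h,(100,150,60),(125,255,255));q=cv2.findNonZero(b)[:,0]+[380,205]
hull=cv2.approxPolyDP(cv2.convexHull(q),2,True)[:,0];print("blue hull",hull.tolist())
```

```text
w8 [303 257] [323 277] [312.88333333 258.73333333]
low w8 [0.5695 0.0255 0.0405] 0.0012 [-16.6   0.2  -6.7]
low w4 [0.5692 0.0253 0.0401] 0.0002 [-17.1   0.   -6.9]
up w4 [0.5976 0.0299 0.0556] 0.0001 [15.5 -0.5 -9. ]
w8-w4 [0.5679 0.0255 0.0421] 0.0010077308274465712 [-17.1   0.5  -4.5]
top px of W [441.57984781 216.35181047] [439.69712066 213.57222848]
orange top [[441, 218], [442, 218], [439, 219], [440, 219], [441, 219], [442, 219], [443, 219], [439, 220], [440, 220], [441, 220], [442, 220], [439, 221], [440, 221], [441, 221], [442, 221]]
blue hull [[451, 227], [447, 230], [394, 239], [391, 209], [450, 217]]
```

The wheel's chord ends triangulate consistently: the top is at n≈0 and s≈-1. So the real fingertip must sit 10 to 20 mm behind the TCP. The wrist image agrees, showing the tip at row 277 instead of 251. I carry on down under force watch.

Call:
{"method": "step_arm", "body": {
  "increments": [
    {"travel":[0,0,0.8],"rotation":[0,0,0],"fingers":0},
    {"travel":[0,0,0],"rotation":[0,0,0],"fingers":0}
  ]
}}

```text
t: 18.25
tcp_pos: [0.5824, 0.0268, 0.0377]
tool_rot: [-0.005, 0.968, 0.004, 0.249]
force: [0.2, -0.4, -0.4]
width: -0.0
grasp_force: 0.0
```

Call:
{"method": "step_arm", "body": {
  "increments": [
    {"travel":[0,0,0.8],"rotation":[0,0,0],"fingers":0},
    {"travel":[0,0,0],"rotation":[0,0,0],"fingers":0}
  ]
}}

```text
t: 18.5
tcp_pos: [0.5827, 0.0268, 0.0369]
tool_rot: [-0.005, 0.968, 0.004, 0.249]
force: [-0.6, 0.1, -0.0]
width: 0.002
grasp_force: 0.0
```

Call:
{"method": "step_arm", "body": {
  "increments": [
    {"travel":[0,0,0.8],"rotation":[0,0,0],"fingers":0},
    {"travel":[0,0,0],"rotation":[0,0,0],"fingers":0}
  ]
}}

```text
t: 18.75
tcp_pos: [0.5831, 0.0268, 0.0363]
tool_rot: [-0.005, 0.968, 0.004, 0.249]
force: [1.3, -0.0, -0.4]
width: 0.002
grasp_force: 0.0
```

```bash
python3 st.py -7 0 0
```

```text
t 18.75 sny [ -7.3  -0.9 -17.5] q [ 0.03  0.34  2.19 -0.04  0.11 -1.51] f up,y,n 0.9 -0.25 -1.06
rot left [0.01  0.004 0.009]
travel to (-0.007, 0.0, 0.0) [  0.7  -0.5 -17.5]
up [-0.988  0.142 -0.06 ] nn [ 0.048 -0.084 -0.995] ey [ 0.146  0.986 -0.076]
```

Call:
{"method": "step_arm", "body": {
  "increments": [
    {"travel":[0,0,0.8],"rotation":[0,0,0],"fingers":0},
    {"travel":[0,0,0],"rotation":[0,0,0],"fingers":0}
  ]
}}

```text
t: 19.0
tcp_pos: [0.5835, 0.0268, 0.0356]
tool_rot: [-0.005, 0.968, 0.004, 0.249]
force: [-0.5, -1.1, 0.5]
width: -0.001
grasp_force: 0.0
```

Call:
{"method": "step_arm", "body": {
  "increments": [
    {"travel":[0,0,0.8],"rotation":[0,0,0],"fingers":0},
    {"travel":[0,0,0],"rotation":[0,0,0],"fingers":0}
  ]
}}

```text
t: 19.25
tcp_pos: [0.5839, 0.0269, 0.0348]
tool_rot: [-0.005, 0.968, 0.004, 0.249]
force: [1.0, -0.0, -0.5]
width: -0.001
grasp_force: 0.0
```

Call:
{"method": "step_arm", "body": {
  "increments": [
    {"travel":[0,0,0.8],"rotation":[0,0,0],"fingers":0},
    {"travel":[0,0,0],"rotation":[0,0,0],"fingers":0}
  ]
}}

```text
t: 19.5
tcp_pos: [0.5843, 0.0269, 0.0342]
tool_rot: [-0.005, 0.968, 0.004, 0.249]
force: [0.2, -0.2, 0.1]
width: 0.002
grasp_force: 0.0
```

```bash
python3 st.py -7 0 0
```

```text
t 19.5 sny [ -7.4  -1.1 -19.9] q [ 0.03  0.34  2.19 -0.04  0.1  -1.51] f up,y,n 0.17 -0.2 -0.04
rot left [0.01  0.004 0.009]
travel to (-0.007, 0.0, 0.0) [  0.7  -0.5 -19.9]
up [-0.988  0.142 -0.06 ] nn [ 0.048 -0.084 -0.995] ey [ 0.147  0.986 -0.076]
```

Run:
```python
from h import *
o=robot.get_obs();A=R.from_quat(o["tool_rot"]).as_matrix()
o7=dict(tcp_pos=np.array([.5798,.0268,.0422]),tool_rot=o["tool_rot"])
for s in((417,346),(415,347),(419,345)):
    P,g=tri(ray("wrist",(317,277),o7),ray("side",s));print(P.round(4),g.round(4),"tool frame mm",(A.T@(P-o7["tcp_pos"])*1e3).round(1),sn(P))
b=viewer.camera("side");cv2.imwrite("pics/s9.png",b);d=cv2.absdiff(b,cv2.imread("pics/s7.png")).max(2)[325:365,400:440]
g=cv2.cvtColor(b,cv2.COLOR_BGR2HSV)[328:362,402:434]
# character map: o orange, w white, g grey light, k dark, b blue
for r in g:
    print(''.join('o' if 3<=h<=18 and s>120 else 'b' if 95<h<130 and s>120 and v>70 else 'w' if v>170 else 'g' if v>75 else 'k' for h,s,v in r.astype(int)))
```

```text
[0.5809 0.0283 0.046 ] 0.0008 tool frame mm [-2.8  1.5 -2.8] [-3.8  0.9 -8.3]
[0.5768 0.0276 0.0482] 0.0013 tool frame mm [-0.3  0.9 -6.7] [-6.1  1.  -4.2]
[0.585  0.029  0.0437] 0.0029 tool frame mm [-5.3  2.1  1.2] [ -1.4   0.9 -12.4]
kggggkkkkkkkkbbbbbbbbbbbbbbbbbbb
gggggkkkkkkkkgbbbbbbbbbbbbbbbbbb
ggggggggkkkkkkbbbbbbbbbbbbbbbbbb
gggggggggkkkkkbbbbbgwgbbbbbbbbbb
kgggggggggkkkkkbbbgwwwgbbbbbbbbb
kggggggggggkkkkbbgwwwwwbbbbbbbbb
kkggggggggggkkgkkgwwwwgbbbbbbbbb
kkkggggggggggkkkgggwwgkkbbbbbbbb
kkkkggggggggggkggggggkokkbbbbbbb
kkkkgggggggggggggggkkooookbbbbbb
kkkkkgggggggggggggkkkoooookbbbbb
kkkkkkgggggggggggkkkkkgooookbbgb
kkkkkkkgggggggggkkkkkkkkgookkgwg
kkkkkkkggggggggggkkkkkggggkkgwww
kkkkkkkkgggggggggggkkggkkkkgwwww
bkkkkkkkggggggggggggggkkkkgwwwww
bbbkkkggggggggggggggkkkkkkggwwwg
bbbkkgggkkkgggggggwggkkkkkgwwwgb
bbbggggkkkkgggggwwgggkkkkggwwgbb
bbbkggkkkkkkgggwggggggkkggwwgbbb
bbbgkkkkkkkkggwgggggggggwwwgbbbb
bbbgggkkkkkkggggggggggwwwwgbbbbb
bbbggggkkkkkkkgggggkgwwwwgbbbbbb
bbbggwgkkkkkkkkggggwwwwwwbbbbbbb
bbbbggbkkkkkkkkkkgwwwwwwbbbbbbbb
bbbbbbbbkkkkkkkkkwwwwwwbbbbbbbbb
bbbbbbbbbkkkkkkkgwwwwwbbbbbbbbbb
bbbbbbbbbbkkkkkgwwwwwwbbbbbbbbbb
bbbbbbbbbbbkkkwwwwwwwbbbbbbbbbbb
bbbbbbbbbbbbkgwwwwwwbbbbbbbbbbbb
bbbbbbbbbbbbbwwwwwwbbbbbbbbbbbbb
bbbbbbbbbbbbbwwwwwbbbbbbbbbbbbbb
bbbbbbbbbbbbbgwwwbbbbbbbbbbbbbbb
bbbbbbbbbbbbbbgwbbbbbbbbbbbbbbbb
```

Side-view geometry (pad bottom edge) also puts the real tip 10 to 20 mm behind the TCP, so contact should be near. I continue in small force-checked steps.

Call:
{"method": "step_arm", "body": {
  "increments": [
    {"travel":[0,0,1],"rotation":[0,0,0],"fingers":0},
    {"travel":[0,0,0],"rotation":[0,0,0],"fingers":0}
  ]
}}

```text
t: 19.8
tcp_pos: [0.5848, 0.0268, 0.0333]
tool_rot: [-0.005, 0.968, 0.004, 0.249]
force: [0.1, -0.3, 0.2]
width: -0.002
grasp_force: 0.0
```

Call:
{"method": "step_arm", "body": {
  "increments": [
    {"travel":[0,0,1],"rotation":[0,0,0],"fingers":0},
    {"travel":[0,0,0],"rotation":[0,0,0],"fingers":0}
  ]
}}

```text
t: 20.05
tcp_pos: [0.5852, 0.0269, 0.0324]
tool_rot: [-0.005, 0.968, 0.004, 0.249]
force: [-0.2, 0.1, 0.2]
width: -0.002
grasp_force: 0.0
```

```bash
python3 st.py -7 0 0
```

```text
t 20.05 sny [ -7.6  -1.2 -21.9] q [ 0.03  0.35  2.19 -0.04  0.1  -1.51] f up,y,n 0.0 0.11 0.27
rot left [0.01  0.004 0.009]
travel to (-0.007, 0.0, 0.0) [  0.6  -0.5 -22. ]
up [-0.988  0.142 -0.06 ] nn [ 0.048 -0.084 -0.995] ey [ 0.146  0.986 -0.076]
```

Call:
{"method": "step_arm", "body": {
  "increments": [
    {"travel":[0,0.3,1],"rotation":[0,0,0],"fingers":0},
    {"travel":[0,0,0],"rotation":[0,0,0],"fingers":0}
  ]
}}

```text
t: 20.3
tcp_pos: [0.5857, 0.0272, 0.0315]
tool_rot: [-0.005, 0.968, 0.004, 0.249]
force: [-1.4, -0.5, 0.1]
width: 0.001
grasp_force: 0.0
```

Call:
{"method": "step_arm", "body": {
  "increments": [
    {"travel":[0,0.3,1],"rotation":[0,0,0],"fingers":0},
    {"travel":[0,0,0],"rotation":[0,0,0],"fingers":0}
  ]
}}

```text
t: 20.55
tcp_pos: [0.5862, 0.0275, 0.0306]
tool_rot: [-0.005, 0.968, 0.004, 0.249]
force: [-0.1, 0.7, -0.6]
width: 0.003
grasp_force: 0.0
```

```bash
python3 st.py -7 0 0
python3 - <<'E'
from h import *
a=viewer.camera("wrist");g=cv2.cvtColor(a,cv2.COLOR_BGR2HSV)[236:316:2,262:372:2]
for r in g:
    print(''.join('o' if 3<=h<=18 and s>120 else 'b' if 95<h<130 and s>120 and v>70 else 'w' if v>150 else 'g' if v>60 else '.' for h,s,v in r.astype(int)))
E
```

```text
t 20.55 sny [ -7.6  -0.8 -24. ] q [ 0.03  0.35  2.19 -0.05  0.09 -1.5 ] f up,y,n -0.3 0.75 -0.51
rot left [0.01  0.004 0.009]
travel to (-0.007, 0.0, 0.0) [  0.7  -1.2 -23.9]
up [-0.988  0.142 -0.06 ] nn [ 0.048 -0.084 -0.995] ey [ 0.146  0.986 -0.076]
bbbbbbbbbbbbbbbbbbbbbbbbbbbbbbbbbbbbbbbbbbbbbbbbbbbbbbb
bbbbbbbbbbbbbbbbbbbbbbbbbbbbbbbbbbbbbbbbbbbbbbbbbbbbbbb
bbbbbbbbbbbbbbbbbbbbbbbbbbbbbbbbbbbbbbbbbbbbbbbbbbbbbbb
bbbbbbbbbbbbbbbbbbbbbbbbbbbbbbbbbbbbbbbbbbbbbbbbbbbbbbb
bbbbbbbbbbbbbbbbbbbbbbbbbbbbbbbbbbbbbbbbbbbbbbbbbbbbbbb
bbbbbbbbbbbbbbbbbbbbbbbbbbbbbbbbbbbbbbbbbbbbbbbbbbbbbbb
bbbbbbbbbbbbbbbbbbbbbbbbbbbbbbbbbbbbbbbbbbbbbbbbbbbbbbb
bbbbbbbbbbbbbbbbbbbbbbbbbbbbbbbbbbbbbbbbbbbbbbbbbbbbbbb
gbbbbbbbbbbbbbbbbbbbbbbbbbbbbbbbbbggggbbbbbbbbbbbbbbbbb
gbbbbbbbbbbbbbbbbbbbbbbbbbbbbbbbgggggggbbbbbbbbbbbbbbbb
.bbbbbbbbbbbbbbbbbbbbbbbbbbbbbbbgwwwwwgbbbbbbbbbbbbbbbb
.bbbbbbbbbbggggggbbbbbbbbbbbbbgbwwwwwwgbbbbbbbbbbbbbbbb
.bbbbbbbbbggwwwwgbbbbg.........bwwwwwwwbbbbbbbbbbbbbbbb
.bbbbbbbbbwwwwwwwb......oooooo.bgwwwwwwbbbbbbbbbbbbbbbb
.gbbbbbbbbwwwwwwwg..oooooooooo.bgwwwwwwbbbbbbbbbbbbbbbb
.gbbbbb
[... 692 characters left out ...]
..gggggg......bbbbbbbbbbbbbb
....bbbbbbbb.......gggggg....gggggg........bbbbbbbbbbbb
....bbbbbbb.......ggggggg....ggggggg........bbbbbbbbbbb
....bbbbbbb.......ggggggg....ggggggg........bbbbbbbbbbb
....gbbbbb........ggggggg....ggggggg........bbbbbbbbbbb
.....bbbbb........ggggggg....ggggggg........bbbbbbbbbbb
.....bbbbb........ggggggg....ggggggg........gbbbbbbbbbb
.....bbbbb........ggggggg....ggggggg.........bbbbbbbbbb
.....bbbbg........ggggggg....ggggggg.........bbbbbbbbbb
.....gbbb.........gggggg......gggggg.........bbbbbbbbbb
.....gbbb.........gggggg......ggggggg........bbbbbbbbbb
......bbb........ggggggg......ggggggg.........bbbbbbbbb
......bbg.........ggggggg....ggggggg..........bbbbbbbbb
```

The apparent sizes in this view place the wheel about 145 to 170 mm from the camera and the tip nearer still. So the tip is roughly 30 mm or more behind the TCP, and it isn't touching yet. Joint 5 is getting low, so I reduce the lean slightly and then go on.

Call:
{"method": "step_arm", "body": {
  "increments": [
    {"travel":[1.5,0.5,0],"rotation":[0,0.04,0],"fingers":0},
    {"travel":[1.5,0.5,0],"rotation":[0,0.04,0],"fingers":0},
    {"travel":[0,0,1],"rotation":[0,0,0],"fingers":0},
    {"travel":[0,0,0],"rotation":[0,0,0],"fingers":0}
  ]
}}

```text
t: 21.1
tcp_pos: [0.5835, 0.0284, 0.028]
tool_rot: [-0.006, 0.978, 0.003, 0.21]
force: [-0.5, -1.2, 0.3]
width: 0.001
grasp_force: 0.0
```

Call:
{"method": "step_arm", "body": {
  "increments": [
    {"travel":[0,0,1],"rotation":[0,0,0],"fingers":0},
    {"travel":[0,0,0],"rotation":[0,0,0],"fingers":0}
  ]
}}

```text
t: 21.35
tcp_pos: [0.584, 0.0285, 0.0272]
tool_rot: [-0.006, 0.978, 0.003, 0.21]
force: [0.1, -0.1, 0.5]
width: -0.004
grasp_force: 0.0
```

```bash
python3 st.py -7 0 0
python3 - <<'E'
from h import *
a=viewer.camera("wrist");g=cv2.cvtColor(a,cv2.COLOR_BGR2HSV)[250:290:2,262:362]
for r in g:
    print(''.join('o' if 3<=h<=18 and s>120 else 'b' if 95<h<130 and s>120 and v>70 else 'w' if v>150 else 'g' if v>60 else '.' for h,s,v in r.astype(int)))
E
```

```text
t 21.35 sny [-11.1   0.6 -25.8] q [ 0.03  0.36  2.13 -0.02  0.22 -1.53] f up,y,n 0.32 -0.12 0.41
rot left [ 0.009 -0.076  0.009]
travel to (-0.007, 0.0, 0.0) [ -0.8  -2.1 -26. ]
up [-0.98   0.142 -0.139] nn [ 0.128 -0.084 -0.988] ey [ 0.152  0.986 -0.064]
bbbbbbbbbbbbbbbbbbbbbbbbbbbbbbbbbbbbbbbbbbbbbbbbbbbbbbbbbbbbbbbbbbbbbbbbbbbbbbbbbbbbbbbbbbbbbbbbbbbb
bbbbbbbbbbbbbbbbbbbbbbbbbbbbbbbbbbbbbbbbbbbbbbbbbbbbbbbbbbbbbbbbbbbbbbbbbbbbbbbbbbbbbbbbbbbbbbbbbbbb
bbbbbbbbbbbbbbbbbbbbbbbbbbbbbbbbbbbbbbbbbbbbbbbbbbbbbbbbbbbbbbbbbbbbbbbbbbbbbbbbbbbbbbbbbbbbbbbbbbbb
bbbbbbbbbbbbbbbbbbbbbbbbbbbbbbbbbbbbbbbbbbbbbbbbbbbbbbbbbbbbbbbbbbbbbbbbbbbbbbbbbbbbbbbbbbbbbbbbbbbb
bbbbbbbbbbbbbbbbbbbbbbbbbbbbbbbbbbbbbbbbbbbbbbbbbbbbbbbbbbbbbbbgggggggggggbbbbbbbbbbbbbbbbbbbbbbbbbb
bbbbbbbbbbbbbbbbbbbbbbbbbbbbbbbbbbbbbbbbbbbbbbbbbbbbbbbbbbbbbgggwwwwwwwwwggbbbbbbbbbbbbbbbbbbbbbbbbb
bbbbbbbbbbbbbbbbbbbbbbbbbbgbbbbbbbbbbbbbbbbbbbbbbbbbbbbbbbbbbgwwwwwwwwwwwwgbbbbbbbbbbbbbbbbbbbbbbbbb
bbbbbbbbbbbbbbbbbbbggggggggggggbbbbbbbbbbbbbbbbbbggg.......gbgwwwwwwwwwwwwwgbbbbbbbbbbbbbbbbbbbbbbbb
bbbbbbbbbbbbbbbbbbgwwwwwwwwwwgggbbgg
[... 475 characters left out ...]
bbbbbbbbbbbbbwwwwwwwwwwwwwgbb..ooooooooooooooooooooo...ggggwwwwwwwwwwwgbbbbbbbbbbbbbbbbbbbbbbb
.gbbbbbbbbbbbbbbbbbwwwwwwwwwwwwwggb...gggggggggggg.ooooo..gggggggggggwwwwwwwggbbbbbbbbbbbbbbbbbbbbbb
..bbbbbbbbbbbbbbbbbwwwwwwwwwwwwwwgbg..ggggggggggg.........gggggggggggwwwwwwwwgbbbbbbbbbbbbbbbbbbbbbb
..bbbbbbbbbbbbbbbbbwwwwwwwwwwwwwwgbb..ggggggggggg.........ggggggggggggwwwwwwwgbbbbbbbbbbbbbbbbbbbbbb
..gbbbbbbbbbbbbbbbbbwwwwwwwwwwwwwwgbggggggggggggg.........ggggggggggggwwwwwwwggbbbbbbbbbbbbbbbbbbbbb
...bbbbbbbbbbbbbbbbbwwwwwwwwwwwwwwwbbgggggggggggg.........ggggggggggggwwwwwwwggbbbbbbbbbbbbbbbbbbbbb
...bbbbbbbbbbbbbbbbbwwwwwwwwwwwwgggbggggggggggggg.........gggggggggggggggggggggbbbbbbbbbbbbbbbbbbbbb
```

Call:
{"method": "step_arm", "body": {
  "increments": [
    {"travel":[0,-2,1],"rotation":[0,0,0],"fingers":0},
    {"travel":[0,0,0],"rotation":[0,0,0],"fingers":0}
  ]
}}

```text
t: 21.65
tcp_pos: [0.5848, 0.0263, 0.0265]
tool_rot: [-0.005, 0.978, 0.003, 0.21]
force: [-0.1, 0.6, -0.4]
width: -0.001
grasp_force: 0.0
```

Call:
{"method": "step_arm", "body": {
  "increments": [
    {"travel":[0,0,1],"rotation":[0,0,0],"fingers":0},
    {"travel":[0,0,0],"rotation":[0,0,0],"fingers":0}
  ]
}}

```text
t: 21.9
tcp_pos: [0.5852, 0.0265, 0.0256]
tool_rot: [-0.006, 0.978, 0.003, 0.21]
force: [-0.1, 0.4, 0.3]
width: -0.001
grasp_force: 0.0
```

```bash
python3 st.py -7 0 0
```

```text
t 21.9 sny [-11.3  -1.6 -27.7] q [ 0.03  0.37  2.13 -0.01  0.22 -1.55] f up,y,n 0.17 0.42 0.27
rot left [ 0.009 -0.076  0.009]
travel to (-0.007, 0.0, 0.0) [ -0.4  -0.1 -28. ]
up [-0.98   0.142 -0.138] nn [ 0.127 -0.084 -0.988] ey [ 0.152  0.986 -0.064]
```

Call:
{"method": "step_arm", "body": {
  "increments": [
    {"travel":[0,0,1],"rotation":[0,0,0],"fingers":0},
    {"travel":[0,0,0],"rotation":[0,0,0],"fingers":0}
  ]
}}

```text
t: 22.15
tcp_pos: [0.5856, 0.0265, 0.0247]
tool_rot: [-0.006, 0.978, 0.003, 0.21]
force: [-0.2, 0.1, 0.1]
width: -0.002
grasp_force: 0.0
```

Call:
{"method": "step_arm", "body": {
  "increments": [
    {"travel":[0,0,1],"rotation":[0,0,0],"fingers":0},
    {"travel":[0,0,0],"rotation":[0,0,0],"fingers":0}
  ]
}}

```text
t: 22.4
tcp_pos: [0.5861, 0.0266, 0.0239]
tool_rot: [-0.006, 0.978, 0.003, 0.21]
force: [0.5, 0.2, 0.7]
width: -0.0
grasp_force: 0.4
```

Call:
{"method": "step_arm", "body": {
  "increments": [
    {"travel":[0,0,1],"rotation":[0,0,0],"fingers":0},
    {"travel":[0,0,0],"rotation":[0,0,0],"fingers":0}
  ]
}}

```text
t: 22.65
tcp_pos: [0.5866, 0.0266, 0.0231]
tool_rot: [-0.006, 0.978, 0.003, 0.211]
force: [-1.3, 0.6, 2.8]
width: -0.003
grasp_force: 1.3
```

Contact at last, at about 3 N. I press a little more and roll up the slope.

Call:
{"method": "step_arm", "body": {
  "increments": [
    {"travel":[0,0,0.7],"rotation":[0,0,0],"fingers":0},
    {"travel":[0,0,0],"rotation":[0,0,0],"fingers":0},
    {"travel":[-2,0.3,-0.3],"rotation":[0,0,0],"fingers":0},
    {"travel":[-2,0.3,-0.3],"rotation":[0,0,0],"fingers":0}
  ]
}}

```text
t: 23.15
tcp_pos: [0.589, 0.0271, 0.0238]
tool_rot: [-0.006, 0.978, 0.003, 0.209]
force: [-3.7, 0.3, 2.3]
width: 0.001
grasp_force: 1.7
```

```bash
python3 st.py -7 0 0
python3 - <<'E'
from h import *
o=robot.get_obs();a=viewer.camera("wrist");cv2.imwrite("pics/w10.png",a);h=cv2.cvtColor(a,cv2.COLOR_BGR2HSV)
for n,lo,hi in(("green",(45,100,40),(80,255,255)),("red",(174,130,60),(180,255,255)),("red2",(0,130,60),(2,255,255))):
    m=cv2.inRange(h,lo,hi);k,l,s,c=cv2.connectedComponentsWithStats(m)
    for i in np.argsort(-s[1:,4])[:3]+1:print(n,s[i],c[i])
E
```

```text
t 23.15 sny [ -9.   -1.7 -31.2] q [ 0.03  0.37  2.12 -0.01  0.22 -1.54] f up,y,n -1.88 0.95 3.86
rot left [ 0.009 -0.079  0.009]
travel to (-0.007, 0.0, 0.0) [  2.4  -0.7 -31.2]
up [-0.98   0.142 -0.141] nn [ 0.13  -0.084 -0.988] ey [ 0.152  0.986 -0.064]
green [515 310  15  37 434] [522.10599078 328.48847926]
red2 [486 254  11  59 242] [492.1446281  277.30165289]
```

It's rolling: 3.9 N normal and 1.9 N along the rim, and the gauge is visible in the wrist view. I continue the stroke.

Call:
{"method": "step_arm", "body": {
  "increments": [
    {"travel":[-2,0.3,-0.3],"rotation":[0,0,0],"fingers":0},
    {"travel":[-2,0.3,-0.3],"rotation":[0,0,0],"fingers":0},
    {"travel":[-2,0.3,-0.3],"rotation":[0,0,0],"fingers":0},
    {"travel":[-2,0.3,-0.3],"rotation":[0,0,0],"fingers":0}
  ]
}}

```text
t: 23.7
tcp_pos: [0.5913, 0.0277, 0.0258]
tool_rot: [-0.006, 0.979, 0.003, 0.204]
force: [-14.9, -6.1, 0.7]
width: 0.004
grasp_force: 0.9
```

```bash
cat > gap.py <<'E'
from h import *
import sys
o=robot.get_obs();a=viewer.camera("wrist");cv2.imwrite("pics/g%.2f.png"%o["t"],a)
def gap(a,o,v=1):
    h=cv2.cvtColor(a,cv2.COLOR_BGR2HSV);Y={}
    for n,lo,hi in(("marker",(45,100,40),(80,255,255)),("needle",(0,110,50),(4,255,255))):
        m=cv2.inRange(h,lo,hi);k,l,s,c=cv2.connectedComponentsWithStats(m)
        q=[i for i in range(1,k) if s[i,4]>60 and 200<c[i][1]<400 and c[i][0]>380]
        if not q: print(n,"none");continue
        i=max(q,key=lambda i:s[i,4]);ys,xs=np.nonzero(l==i)
        P=np.array([onp(ray("wrist",p,o),-.008)[0] for p in np.c_[xs,ys]])
        if n=="needle":P=P[P[:,0]>P[:,0].max()-8]   # upper part
        Y[n]=P[:,1].mean() if n=="needle" else (P[:,1].min()+P[:,1].max())/2
        print(n,s[i],"s",P[:,0].min(),P[:,0].max(),"y mean",P[:,1].mean().round(2),"mid",(P[:,1].min()+P[:,1].max())/2)
    if len(Y)==2:print("GAP marker-needle mm",round(Y["marker"]-Y["needle"],2))
if __name__=="__main__":gap(a,o)
E
python3 st.py; python3 gap.py
python3 - <<'E'
import gap as G
from h import *
E
true
```

```text
t 23.7 sny [ -5.9  -1.5 -30.8] q [ 0.03  0.38  2.11 -0.02  0.25 -1.54] f up,y,n -12.96 -3.34 8.94
rot left [ 0.008 -0.088  0.011]
travel to (-0.006, 0, 0.06) [ 13.   -6.2 -89.6]
up [-0.979  0.14  -0.15 ] nn [ 0.14  -0.084 -0.987] ey [ 0.151  0.987 -0.063]
marker [511 303  15  38 443] s 14.6 31.8 y mean 45.78 mid 45.8
needle [490 246  11  59 275] s 6.4 14.3 y mean 38.39 mid 38.400000000000006
GAP marker-needle mm 7.41
```

A 13 N force back along the slope: the gripper has met the platform's edge. The marker gap shrank to about 7.4 mm. I back off at once and lift.

Call:
{"method": "step_arm", "body": {
  "increments": [
    {"travel":[3,-0.4,-1],"rotation":[0,0,0],"fingers":0},
    {"travel":[1,0,-4],"rotation":[0,0,0],"fingers":0},
    {"travel":[2,0,-3],"rotation":[0,0,0],"fingers":0},
    {"travel":[0,0,0],"rotation":[0,0,0],"fingers":0}
  ]
}}

```text
t: 24.3
tcp_pos: [0.589, 0.028, 0.0345]
tool_rot: [-0.006, 0.977, 0.003, 0.211]
force: [-1.0, -0.2, 0.4]
width: 0.001
grasp_force: 0.0
```

```bash
python3 st.py -13 -1.5 -26; python3 gap.py
python3 - <<'E'
from h import *
b=viewer.camera("side");cv2.imwrite("pics/s11.png",b)
m=cv2.inRange(cv2.cvtColor(b,cv2.COLOR_BGR2HSV),(0,50,60),(15,255,255));a=cv2.inRange(cv2.cvtColor(cv2.imread("pics/s3f.png"),cv2.COLOR_BGR2HSV),(0,50,60),(15,255,255))
for q in(m,a):
    q[:210]=0;q[290:]=0;q[:,:410]=0;q[:,470:]=0;print(cv2.boundingRect(q),cv2.countNonZero(q))
E
```

```text
t 24.3 sny [ -3.2  -0.7 -22.2] q [ 0.03  0.36  2.12 -0.01  0.24 -1.54] f up,y,n -0.67 -0.02 0.86
rot left [ 0.009 -0.074  0.009]
travel to (-0.013, -0.0015, -0.026) [ 9.  -1.8  5.2]
up [-0.98   0.142 -0.136] nn [ 0.125 -0.084 -0.989] ey [ 0.152  0.986 -0.064]
marker [500 292  15  36 392] s 14.6 31.9 y mean 45.86 mid 45.95
needle [473 238  11  57 234] s 6.5 14.4 y mean 35.26 mid 35.2
GAP marker-needle mm 10.69
(420, 228, 34, 55) 1335
(421, 228, 33, 55) 1304
```

Run:
```python
from h import *
from gap import gap
q=np.array([-.006,.978,.003,.209]);q/=np.linalg.norm(q)
gap(cv2.imread("pics/w10.png"),dict(tcp_pos=np.array([.589,.0271,.0238]),tool_rot=q))
for f in("w7","w8","w10","g24.30"):
    a=cv2.imread(f"pics/{f}.png");m=cv2.inRange(cv2.cvtColor(a,cv2.COLOR_BGR2HSV),(3,120,90),(18,255,255))[200:330,280:345]
    p=cv2.findNonZero(m)[:,0]+[280,200];print(f,len(p),p.min(0),p.max(0))
    # brightness pattern of ribs along wheel column
    c=int(p[:,0].mean());print([int(a[r,c].max()) for r in range(p[:,1].min(),p[:,1].max()+1)])
```

```text
marker [515 310  15  37 434] s 14.5 31.5 y mean 46.91 mid 46.95
needle [486 253  11  60 266] s 6.5 14.4 y mean 36.14 mid 36.15
GAP marker-needle mm 10.81
w7 427 [304 254] [323 277]
[83, 132, 157, 162, 159, 160, 162, 165, 168, 169, 169, 172, 173, 175, 175, 176, 179, 183, 186, 188, 189, 183, 157, 98]
w8 380 [303 257] [323 277]
[90, 139, 163, 163, 159, 160, 164, 166, 169, 171, 172, 172, 175, 177, 176, 177, 180, 183, 180, 157, 102]
w10 180 [303 267] [322 277]
[49, 96, 140, 159, 167, 171, 169, 168, 165, 142, 94]
g24.30 405 [301 252] [322 277]
[99, 138, 154, 162, 168, 169, 165, 168, 170, 171, 173, 175, 176, 179, 181, 183, 184, 183, 183, 187, 191, 193, 195, 190, 169, 115]
```

The needle is back to normal and the jar is unmoved, but the marker has not turned. The contact was the wheel at about 4 N, and then the gripper met the platform edge. I'll lean a bit more, start lower on the rim and press harder.

Call:
{"method": "step_arm", "body": {
  "increments": [
    {"travel":[4,-1,0],"rotation":[0,-0.03,0],"fingers":0},
    {"travel":[4.6,-1.2,0],"rotation":[0,-0.025,0],"fingers":0},
    {"travel":[0,0,5],"rotation":[0,0,0],"fingers":0},
    {"travel":[0,0,0],"rotation":[0,0,0],"fingers":0}
  ]
}}

```text
t: 24.95
tcp_pos: [0.5837, 0.0257, 0.0257]
tool_rot: [-0.005, 0.971, 0.004, 0.238]
force: [-0.6, -0.4, 0.8]
width: -0.0
grasp_force: 0.0
```

```bash
python3 st.py -12.5 -2 -30; python3 gap.py
```

```text
t 24.95 sny [-12.6  -2.1 -26.7] q [ 0.03  0.36  2.18 -0.02  0.12 -1.54] f up,y,n -0.12 -0.32 1.01
rot left [ 0.01  -0.02   0.009]
travel to (-0.0125, -0.002, -0.03) [-0.3  0.4  3.3]
up [-0.986  0.142 -0.083] nn [ 0.072 -0.084 -0.994] ey [ 0.148  0.986 -0.072]
marker [508 319  15  35 395] s 15.7 32.9 y mean 45.96 mid 46.1
needle [484 263   9  56 236] s 6.4 14.3 y mean 36.03 mid 36.0
GAP marker-needle mm 10.07
```

Call:
{"method": "step_arm", "body": {
  "increments": [
    {"travel":[0,0,2],"rotation":[0,0,0],"fingers":0},
    {"travel":[0,0,1],"rotation":[0,0,0],"fingers":0},
    {"travel":[0,0,0],"rotation":[0,0,0],"fingers":0}
  ]
}}

```text
t: 25.38
tcp_pos: [0.5842, 0.0257, 0.0229]
tool_rot: [-0.005, 0.971, 0.004, 0.237]
force: [0.1, 0.1, -0.4]
width: 0.002
grasp_force: 0.0
```

Call:
{"method": "step_arm", "body": {
  "increments": [
    {"travel":[0,0,1],"rotation":[0,0,0],"fingers":0},
    {"travel":[0,0,0],"rotation":[0,0,0],"fingers":0}
  ]
}}

```text
t: 25.62
tcp_pos: [0.5846, 0.0257, 0.0221]
tool_rot: [-0.005, 0.971, 0.004, 0.237]
force: [-0.3, -0.0, 1.1]
width: -0.0
grasp_force: 0.4
```

Call:
{"method": "step_arm", "body": {
  "increments": [
    {"travel":[0,0,1],"rotation":[0,0,0],"fingers":0},
    {"travel":[0,0,0],"rotation":[0,0,0],"fingers":0}
  ]
}}

```text
t: 25.88
tcp_pos: [0.5851, 0.0258, 0.0213]
tool_rot: [-0.005, 0.971, 0.004, 0.237]
force: [-1.1, -0.3, 2.0]
width: -0.0
grasp_force: 1.3
```

Touching again at about 2.3 N. I press about 1 mm more, to around 5 N, and roll.

Call:
{"method": "step_arm", "body": {
  "increments": [
    {"travel":[0,0,1],"rotation":[0,0,0],"fingers":0},
    {"travel":[0,0,0.3],"rotation":[0,0,0],"fingers":0},
    {"travel":[0,0,0],"rotation":[0,0,0],"fingers":0}
  ]
}}

```text
t: 26.25
tcp_pos: [0.5857, 0.0258, 0.0202]
tool_rot: [-0.005, 0.971, 0.004, 0.237]
force: [-2.6, 0.0, 4.8]
width: -0.006
grasp_force: 2.6
```

Call:
{"method": "step_arm", "body": {
  "increments": [
    {"travel":[-1.5,0.2,-0.1],"rotation":[0,0,0],"fingers":0},
    {"travel":[-1.5,0.2,-0.1],"rotation":[0,0,0],"fingers":0}
  ]
}}

```text
t: 26.5
tcp_pos: [0.5864, 0.026, 0.0205]
tool_rot: [-0.005, 0.972, 0.003, 0.235]
force: [-5.6, 0.2, 2.8]
width: 0.002
grasp_force: 2.9
```

Call:
{"method": "step_arm", "body": {
  "increments": [
    {"travel":[-1.5,0.2,-0.1],"rotation":[0,0,0],"fingers":0},
    {"travel":[-1.5,0.2,-0.1],"rotation":[0,0,0],"fingers":0}
  ]
}}

```text
t: 26.75
tcp_pos: [0.5892, 0.0265, 0.0222]
tool_rot: [-0.005, 0.972, 0.003, 0.236]
force: [-4.5, 0.6, 4.7]
width: -0.004
grasp_force: 3.0
```

```bash
python3 st.py; python3 gap.py
```

```text
t 26.75 sny [ -9.7  -2.3 -32.6] q [ 0.03  0.37  2.17 -0.03  0.12 -1.53] f up,y,n -1.17 1.42 6.22
rot left [ 0.009 -0.025  0.009]
travel to (-0.006, 0, 0.06) [  3.7  -5.  -92.5]
up [-0.986  0.142 -0.088] nn [ 0.076 -0.084 -0.994] ey [ 0.149  0.986 -0.072]
marker [509 316  14  36 417] s 14.3 31.4 y mean 43.45 mid 43.5
needle [490 260   9  59 264] s 7.0 14.6 y mean 36.1 mid 36.099999999999994
GAP marker-needle mm 7.4
```

The marker moves: the gap goes from 10.1 to 7.4 mm. I continue.

Call:
{"method": "step_arm", "body": {
  "increments": [
    {"travel":[-1.5,0.2,-0.1],"rotation":[0,0,0],"fingers":0},
    {"travel":[-1.5,0.2,-0.1],"rotation":[0,0,0],"fingers":0}
  ]
}}

```text
t: 27.05
tcp_pos: [0.5925, 0.027, 0.0242]
tool_rot: [-0.005, 0.972, 0.004, 0.236]
force: [-4.4, 1.1, 3.9]
width: 0.002
grasp_force: 2.8
```

Call:
{"method": "step_arm", "body": {
  "increments": [
    {"travel":[-1.5,0.2,-0.1],"rotation":[0,0,0],"fingers":0},
    {"travel":[0,0,0],"rotation":[0,0,0],"fingers":0}
  ]
}}

```text
t: 27.3
tcp_pos: [0.5947, 0.0273, 0.0255]
tool_rot: [-0.006, 0.971, 0.004, 0.237]
force: [-5.5, 1.4, 4.0]
width: -0.004
grasp_force: 2.7
```

```bash
python3 st.py; python3 gap.py
```

```text
t 27.3 sny [ -3.3  -2.5 -32.7] q [ 0.03  0.37  2.16 -0.03  0.13 -1.53] f up,y,n -2.19 2.39 6.14
rot left [ 0.01  -0.021  0.009]
travel to (-0.006, 0, 0.06) [  9.8  -5.7 -92.1]
up [-0.986  0.142 -0.084] nn [ 0.073 -0.084 -0.994] ey [ 0.148  0.986 -0.072]
marker [502 303  15  37 428] s 14.2 31.5 y mean 40.89 mid 40.95
needle [489 246  10  60 275] s 6.8 14.7 y mean 36.07 mid 36.099999999999994
GAP marker-needle mm 4.88
```

Call:
{"method": "step_arm", "body": {
  "increments": [
    {"travel":[0,0,-3],"rotation":[0,0,0],"fingers":0},
    {"travel":[0,0,-2],"rotation":[0,0,0],"fingers":0},
    {"travel":[5,-0.4,0.4],"rotation":[0,0,0],"fingers":0},
    {"travel":[4.5,-0.6,0.4],"rotation":[0,0,0],"fingers":0},
    {"travel":[0,0,2],"rotation":[0,0,0],"fingers":0}
  ]
}}

```text
t: 27.98
tcp_pos: [0.5845, 0.026, 0.0226]
tool_rot: [-0.005, 0.972, 0.004, 0.237]
force: [0.4, -0.0, -0.0]
width: -0.001
grasp_force: 0.0
```

Call:
{"method": "step_arm", "body": {
  "increments": [
    {"travel":[0,0,1],"rotation":[0,0,0],"fingers":0},
    {"travel":[0,0,1],"rotation":[0,0,0],"fingers":0},
    {"travel":[0,0,0],"rotation":[0,0,0],"fingers":0}
  ]
}}

```text
t: 28.35
tcp_pos: [0.5857, 0.0261, 0.0211]
tool_rot: [-0.006, 0.972, 0.004, 0.237]
force: [-3.1, 0.7, 2.3]
width: 0.001
grasp_force: 1.9
```

```bash
python3 st.py -12.5 -2.2 -32.7; python3 gap.py
```

```text
t 28.35 sny [-13.3  -2.  -31.7] q [ 0.03  0.37  2.18 -0.03  0.11 -1.53] f up,y,n -1.31 1.2 3.53
rot left [ 0.01  -0.022  0.009]
travel to (-0.0125, -0.0022, -0.0327) [-0.9  0.   1. ]
up [-0.986  0.142 -0.085] nn [ 0.074 -0.084 -0.994] ey [ 0.148  0.986 -0.072]
marker [502 325  15  36 412] s 15.1 32.2 y mean 41.21 mid 41.349999999999994
needle [488 268  10  58 263] s 6.9 14.7 y mean 36.06 mid 36.05
GAP marker-needle mm 5.29
```

Call:
{"method": "step_arm", "body": {
  "increments": [
    {"travel":[0,0,0.8],"rotation":[0,0,0],"fingers":0},
    {"travel":[-1.5,0.2,-0.1],"rotation":[0,0,0],"fingers":0},
    {"travel":[-1.5,0.2,-0.1],"rotation":[0,0,0],"fingers":0},
    {"travel":[-1.5,0.2,-0.1],"rotation":[0,0,0],"fingers":0}
  ]
}}

```text
t: 28.9
tcp_pos: [0.5897, 0.0268, 0.0227]
tool_rot: [-0.005, 0.972, 0.004, 0.237]
force: [-5.0, 0.7, 4.1]
width: -0.002
grasp_force: 2.8
```

Call:
{"method": "step_arm", "body": {
  "increments": [
    {"travel":[-1.5,0.2,-0.1],"rotation":[0,0,0],"fingers":0},
    {"travel":[-1.5,0.2,-0.1],"rotation":[0,0,0],"fingers":0},
    {"travel":[-1.5,0.2,-0.1],"rotation":[0,0,0],"fingers":0},
    {"travel":[0,0,0],"rotation":[0,0,0],"fingers":0}
  ]
}}

```text
t: 29.4
tcp_pos: [0.5945, 0.0275, 0.0254]
tool_rot: [-0.006, 0.971, 0.004, 0.238]
force: [-4.9, 2.1, 3.2]
width: -0.002
grasp_force: 2.7
```

```bash
python3 st.py; python3 gap.py
```

```text
t 29.4 sny [ -3.4  -2.2 -32.7] q [ 0.03  0.37  2.16 -0.03  0.13 -1.52] f up,y,n -2.05 2.89 5.06
rot left [ 0.01  -0.02   0.009]
travel to (-0.006, 0, 0.06) [  9.5  -5.9 -92.1]
up [-0.986  0.142 -0.084] nn [ 0.072 -0.084 -0.994] ey [ 0.148  0.986 -0.072]
marker [492 304  15  37 428] s 14.1 31.5 y mean 36.86 mid 36.9
needle [489 246   9  58 259] s 5.6 13.5 y mean 36.06 mid 36.099999999999994
GAP marker-needle mm 0.84
```

The apparent gap is 0.8 mm. I lift clear and look at the gauge head-on to rule out parallax.

Call:
{"method": "step_arm", "body": {
  "increments": [
    {"travel":[0,0,-3],"rotation":[0,0,0],"fingers":0},
    {"travel":[3,0,-10],"rotation":[0,0,0],"fingers":0},
    {"travel":[10,0,-30],"rotation":[0,0,0],"fingers":0},
    {"travel":[10,20,-30],"rotation":[0,0,0],"fingers":0},
    {"travel":[0,30,0],"rotation":[0,0,0],"fingers":0}
  ]
}}

```text
t: 30.08
tcp_pos: [0.5392, 0.0762, 0.082]
tool_rot: [-0.004, 0.971, 0.004, 0.239]
force: [0.8, -1.0, -0.3]
width: -0.001
grasp_force: 0.0
```

Call:
{"method": "step_arm", "body": {
  "increments": [
    {"travel":[0,25,0],"rotation":[0,0,0],"fingers":0},
    {"travel":[0,5,0],"rotation":[0,0,0],"fingers":0},
    {"travel":[0,0,0],"rotation":[0,0,0],"fingers":0},
    {"travel":[0,0,0],"rotation":[0,0,0],"fingers":0}
  ]
}}

```text
t: 30.58
tcp_pos: [0.539, 0.1057, 0.0797]
tool_rot: [-0.005, 0.971, 0.003, 0.237]
force: [0.3, -0.8, 0.0]
width: 0.0
grasp_force: 0.0
```

```bash
sed -i 's/200<c\[i\]\[1\]<400 and c\[i\]\[0\]>380/90<c[i][1]<400 and 200<c[i][0]/; s/>60 and/>25 and/' gap.py; python3 st.py; python3 gap.py
python3 - <<'E'
from h import *
import glob
o=robot.get_obs();a=cv2.imread(sorted(glob.glob("pics/g*.png"),key=lambda f:float(f[6:-4]))[-1])
h=cv2.cvtColor(a,cv2.COLOR_BGR2HSV)
for n,lo,hi in(("G",(45,100,40),(80,255,255)),("R",(0,110,50),(4,255,255)),("R2",(172,110,50),(180,255,255))):
    k,l,s,c=cv2.connectedComponentsWithStats(cv2.inRange(h,lo,hi));
    for i in np.argsort(-s[1:,4])[:3]+1:print(n,s[i],c[i].round(1))
E
```

```text
t 30.575 sny [-9.3 84.6 34.9] q [ 0.24  0.23  2.19 -0.37  0.28 -1.01] f up,y,n 0.1 -0.8 -0.06
rot left [ 0.009 -0.021  0.008]
travel to (-0.006, 0, 0.06) [-14.  -85.  -19.1]
up [-0.986  0.143 -0.085] nn [ 0.073 -0.084 -0.994] ey [ 0.149  0.986 -0.073]
marker none
needle [308 249   5   8  31] s -12.0 -7.2 y mean 35.34 mid 35.35
R [308 249   5   8  31] [309.9 252.2]
R [312 265   3  13  22] [312.9 271.4]
R [311 259   1   1   1] [311. 259.]
```

Call:
{"method": "step_arm", "body": {
  "increments": [
    {"travel":[0,-30,0],"rotation":[0,0,0],"fingers":0},
    {"travel":[0,0,0],"rotation":[0,0,0],"fingers":0},
    {"travel":[0,0,0],"rotation":[0,0,0],"fingers":0}
  ]
}}

```text
t: 31.0
tcp_pos: [0.5396, 0.0762, 0.0797]
tool_rot: [-0.005, 0.971, 0.003, 0.237]
force: [-0.2, -0.6, 0.0]
width: 0.002
grasp_force: 0.0
```

```bash
python3 gap.py
```

```text
marker [356 288  11  24 160] s 15.1 31.4 y mean 35.22 mid 35.2
needle [357 266   4  20  32] s 5.4 13.0 y mean 35.58 mid 35.6
GAP marker-needle mm -0.38
```

Call:
{"method": "step_arm", "body": {
  "increments": [
    {"travel":[0,30,0],"rotation":[0,0,0],"fingers":0},
    {"travel":[0,30,0],"rotation":[0,0,0],"fingers":0},
    {"travel":[0,0,0],"rotation":[0,0,0],"fingers":0},
    {"travel":[0,0,0],"rotation":[0,0,0],"fingers":0}
  ]
}}

```text
t: 31.55
tcp_pos: [0.5383, 0.1365, 0.0796]
tool_rot: [-0.006, 0.972, 0.003, 0.237]
force: [0.0, -0.9, -0.2]
width: 0.001
grasp_force: 0.0
```

```bash
python3 gap.py; python3 st.py
```

```text
marker [263 289  11  24 161] s 14.9 31.3 y mean 33.54 mid 33.45
needle [264 267   6  21  38] s 6.0 13.7 y mean 35.24 mid 35.2
GAP marker-needle mm -1.79
t 31.6 sny [ -5.3 114.5  32.4] q [ 0.31  0.24  2.17 -0.45  0.3  -0.87] f up,y,n -0.14 -0.85 0.03
rot left [ 0.009 -0.022  0.009]
travel to (-0.006, 0, 0.06) [ -14.2 -115.4  -19.1]
up [-0.986  0.142 -0.085] nn [ 0.074 -0.084 -0.994] ey [ 0.148  0.986 -0.073]
```

Run:
```python
from h import *
import glob
fs=sorted(glob.glob("pics/g*.png"),key=lambda f:float(f[6:-4]))[-2:]
q=robot.get_obs()["tool_rot"]
for f,t in zip(fs,([.5396,.0762,.0797],[.5383,.1365,.0796])):
    a=cv2.imread(f);h=cv2.cvtColor(a,cv2.COLOR_BGR2HSV);o=dict(tcp_pos=np.array(t),tool_rot=q);print(f)
    g=cv2.inRange(h,(45,80,30),(85,255,255));r=cv2.inRange(h,(0,60,50),(6,255,255))|cv2.inRange(h,(172,60,50),(180,255,255))
    for n,m in(("marker",g),("needle",r)):
        m[:230]=0;m[330:]=0;c=314.5+(46 if t[1]<.1 else -46);m[:,:int(c)-25]=0;m[:,int(c)+25:]=0
        P=np.array([onp(ray("wrist",p,o),-.008)[0] for p in cv2.findNonZero(m)[:,0]])
        b=np.arange(np.floor(P[:,0].min()),P[:,0].max(),4)
        print(n,[(int(x),round(P[(P[:,0]>=x)&(P[:,0]<x+4),1].mean(),1)) for x in b if ((P[:,0]>=x)&(P[:,0]<x+4)).any()])
```

```text
pics/g31.00.png
marker [(14, np.float64(35.3)), (18, np.float64(35.1)), (22, np.float64(35.4)), (26, np.float64(35.1)), (30, np.float64(35.6))]
needle [(-13, np.float64(35.4)), (-9, np.float64(35.7)), (-5, np.float64(35.6)), (-1, np.float64(35.6)), (3, np.float64(35.6)), (7, np.float64(35.5)), (11, np.float64(35.8))]
pics/g31.55.png
marker [(14, np.float64(33.6)), (18, np.float64(33.4)), (22, np.float64(33.6)), (26, np.float64(33.6)), (30, np.float64(33.3))]
needle [(-13, np.float64(35.3)), (-9, np.float64(35.4)), (-5, np.float64(35.3)), (-1, np.float64(35.1)), (3, np.float64(35.1)), (7, np.float64(35.1)), (11, np.float64(35.4))]
```

With parallax removed, the marker and needle agree within about 0.4 mm. The needle still shows the jar's load and the arm is clear of everything, so I hand in.

```bash
python3 -c "
from rig import robot
print(robot.job_done())"
```

```text
the job is handed in; nothing more can be done
None
```

The red jar stands upright and released on the scale, and the green marker points at the red needle to within about 0.4 mm by my measurement. I handed the job in at about 32 s; the hand-in gave no verdict. On the way the gripper briefly pushed the platform's front edge with about 16 N, but the jar did not move.

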